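# Weigh out a cage's feed ration

## Robot

A 6-joint arm with a two-finger parallel gripper is mounted at the origin on the work surface. World frame = base frame: x ahead of the robot, y to its left, z up, the work surface at z = 0. Lengths are in m, angles in rad, forces in N, time in s.
With the tool pointing down it reaches from about 0.25 to 0.775 m from the base axis. Payload 4 kg.
Tool frame: the origin (TCP) lies on the centre line of the jaws, within the pads' length; the fingertips stand 14 mm ahead of it and the grasp point (between the pads) lies 5 mm behind it; z points along the fingers, y is the line along which they close (so a half turn about z gives the same grasp; the last joint's range is limited). The gripper opens to 94 mm and grips with 3 to 60 N. Pads are 16 mm wide; open, the fingers measure 119 mm over their backs; the gripper's body (75 mm by 177 mm) begins 78 mm behind the grasp point.
Start: joints at [1.122, 0.087, 1.371, -0, 1.684, -0.103], TCP at [0.186, 0.517, 0.22] pointing down, gripper open.
Joint ranges: [-3.1, 3.1], [-0.76, 2.03], [0.27, 2.55], [-1.08, 4.22], [0.17, 2.65], [-2.57, 2.57]. Speed limits (rad/s): [2.79, 2.79, 3.14, 3.14, 3.14, 3.14].

## Interface

Orientations are given as [roll, pitch, yaw] about the fixed x, y, z axes, in that order (R = Rz(yaw) Ry(pitch) Rx(roll)).
In Python, from workcell import * gives the robot as it stands.
- The arm moves only by the shell command python3 -m pendant 'ROWS' [FORCE]. ROWS is JSON, a list of rows, each a list of 3 entries, a list of its own where there are three numbers: the opening, from 0 (shut) to 1 (fully open), then the shift along the tool's x, y, z in mm, then the turn about the tool's z in rad. A call has 1 to 12 rows; each row is the pose to reach, as a shift and turn from the pose commanded when the call began, along the tool's axes at that moment; what a row does not reach only later rows make up. A row lasts 1/10 s, in which the tool goes at most 50 mm and 8.59 degrees, less where a joint would pass 70% of its speed; a pose out of reach is approached as far as the arm can. A call with a gripper value outside its range is refused whole. The fingers move at their own pace and stop on an object; FORCE is the grip in N (left out, the last holds). Time passes only in rows, so rows that repeat a pose let the fingers close. It gives the time, the measured TCP pose, the force, the opening and the grip force at its end, in the units of the state.
- observe(): the state, without advancing time (a new reading comes with each control period).
- grab_frame(name): name is "scene" or "top"; returns the picture (384x512x3 uint8, red, green, blue); there is no depth.
- camera_params(name): a dict with "fx", "fy", "cx", "cy" (pixels), "dist" ([k1, k2, p1, p2, k3] as OpenCV has them; the pictures are not rectified), "extrinsics" (4x4, takes a point from camera to world coordinates). Camera axes: x right, y up, looking along -z (the intrinsics and any distortion apply to the point x, -y, -z); pixel columns grow to the right and rows downward; lengths in m; the calibration is good to about 2 mm. A picture is of the moment at which its call begins. camera_params takes no time and is no camera call.
- sign_off(): hands the job in; it is judged then, once.
The state is a dict: "time": time; "joints": joint angles; "joint_velocities": joint speeds; "effort": joint torques, N m; "tcp_pos": TCP position; "tcp_rot": TCP orientation; "contact_force": force on the tool from outside, world axes, zero at the start; "torque": the same for the moment, N m; "width": finger opening in m; "gripper_force": force on a finger pad.
Only numpy, scipy, OpenCV 4.12 (cv2) and the standard library are available. Lean on these libraries where they do the work, as an engineer would, in place of code of your own. Each camera call takes 0.05 s, during which the arm holds its last target. There are 200 camera calls.

## Task

First set the empty steel trough centred on the balance's pan so that no edge of it overhangs. Then tip the feed pellets from the blue scoop into the trough there, put every loose wooden chew block in it too, and stand the scoop back upright on its green rest, lying along it as it was; any pellet that goes astray belongs in the trough as well. When all that is done and the trough still sits within the pan, press the balance's green button once to record the weight; leave the other things on the bench alone.

Things in the scene. Friction and masses are not known exactly. Their poses are not given: they have to be found in the camera images.
- pan (a point): centre of the top face of the balance's small steel weighing pan. Pan: flat rectangle 90 mm along its x by 144 mm along its y, its top 63 mm above the bench and 8 mm above the grey housing (190 x 190 mm, 55 mm high, fixed to the bench, its centre 35 mm behind the pan centre in the pan's -x direction). The balance's position and yaw vary.
- record (a joint): travel of the balance's green round push button (26 mm across), 0 = up, 0.006 m = fully down; springs back; fully down takes about 5 N. It counts as pressed from 4.5 mm.
- record_top (a point): centre of the top of that button; press straight down. It stands on the housing, on the robot's side of the pan.
- rest_top (a point): centre of the top of the scoop rest, a flat green plate 124 mm (its x) by 80 mm (its y), 10 mm thick, fixed to the bench; its place varies.
- trough_mid (a point): centre, half-way up, of the open steel weighing trough, 66 mm (its x) by 120 mm (its y), 46 mm high, walls and floor 3 mm, 0.25 kg; starts empty on the bench. Pinch it across its 66 mm width.
- trough_c0 (a point): a bottom corner of the trough, (+33, +60) mm from its centre in its x, y
- trough_c1 (a point): a bottom corner of the trough, (+33, -60) mm from its centre in its x, y
- trough_c2 (a point): a bottom corner of the trough, (-33, -60) mm from its centre in its x, y
- trough_c3 (a point): a bottom corner of the trough, (-33, +60) mm from its centre in its x, y
- scoop_mid (a point): centre, half-way up, of the blue open feed scoop that starts on its rest with 4 to 6 pellets inside: 94 mm (its x) by 46 mm (its y), 50 mm high, walls 3 mm, 0.09 kg. Flat parallel side walls: pinch across the 46 mm width. Inside, the floor is flat over the rear 55 mm (-x), then a 45 degree slope rises to the lip at the +x end.
- scoop_lip (a point): middle of the scoop's pouring lip, the top edge of its +x end, (47, 0, 25) mm from scoop_mid. Pellets slide out over it when that end is tipped down 75 to 95 degrees. At every start it points roughly to +y.
- pellet0_mid (a point): centre of a brown feed pellet, a stubby cylinder 15 mm across and 17 mm long (axis along its y), 12 g; may be absent; starts in the scoop
- pellet1_mid (a point): centre of a brown feed pellet, a stubby cylinder 15 mm across and 17 mm long (axis along its y), 12 g; may be absent; starts in the scoop
- pellet2_mid (a point): centre of a brown feed pellet, a stubby cylinder 15 mm across and 17 mm long (axis along its y), 12 g; may be absent; starts in the scoop
- pellet3_mid (a point): centre of a brown feed pellet, a stubby cylinder 15 mm across and 17 mm long (axis along its y), 12 g; may be absent; starts in the scoop
- pellet4_mid (a point): centre of a brown feed pellet, a stubby cylinder 15 mm across and 17 mm long (axis along its y), 12 g; may be absent; starts in the scoop
- pellet5_mid (a point): centre of a brown feed pellet, a stubby cylinder 15 mm across and 17 mm long (axis along its y), 12 g; may be absent; starts in the scoop
- block0_mid (a point): centre of a pale wooden chew block, 40 mm (its x) by 20 x 20 mm, 20 g, lying on the bench; may be absent
- block1_mid (a point): centre of a pale wooden chew block, 40 mm (its x) by 20 x 20 mm, 20 g, lying on the bench; may be absent
- block2_mid (a point): centre of a pale wooden chew block, 40 mm (its x) by 20 x 20 mm, 20 g, lying on the bench; may be absent
- block3_mid (a point): centre of a pale wooden chew block, 40 mm (its x) by 20 x 20 mm, 20 g, lying on the bench; may be absent
- weight: brass weight 38 mm across, 50 mm high (origin: centre of underside); not part of the job, leave it alone
- tin: green closed tin with a white top 60 mm across, 60 mm high (origin: centre of underside); leave it alone
- jar: amber jar 70 mm across, 65 mm high (origin: centre of underside); leave it alone
There are look-alikes about, which are no part of the job. Of the things that look like the part that bears scoop_mid, the middle-sized one is meant.

How it is judged:
By the outcome, as a careful person would: the job done as asked, in the order asked, and still so for the second after the job is handed in, with the robot touching nothing.
Of pellet0, pellet1, pellet2, pellet3, pellet4, pellet5 only 4 to 6 are there at a start; the rules pass over those that are not, and their reading is None.
Of block0, block1, block2, block3 only 2 to 4 are there at a start; the rules pass over those that are not, and their reading is None.
At some moment in a run one of trough, block0, block1, block2, block3 may be knocked a few centimetres aside while the robot is not near it.
It also fails if it takes over 210 s, if anything falls off the work surface, if the arm or the gripper's body presses on something with over 40 N, if the wrist force passes 120 N, or if a joint passes its speed limit or range.

## Working session

There is one attempt and no reset: what is moved stays moved. The work goes in short steps, Python scripts to look and compute and a shell command to move; the robot and the scene stay as the last step left them, time stands still between calls to the robot, and variables do not carry over. Pictures are saved under pics/ and viewed, at most 14 in all, crops included, and the job is handed in when it is done.

```bash
ls; mkdir -p pics; python3 - <<'E'
from workcell import *
import cv2,numpy as np
s=observe();print(s)
for n in("scene","top"):
    im=grab_frame(n);cv2.imwrite(f"pics/{n}0.png",cv2.resize(im[:,:,::-1],(800,600),interpolation=cv2.INTER_CUBIC))
    np.save(f"pics/{n}0.npy",im)
    print(n,camera_params(n))
E
```

```text
pics
{'time': 0.0, 'joints': array([ 1.12190682e+00,  8.79465481e-02,  1.37224116e+00,  4.68195222e-05,
        1.68362436e+00, -1.03064603e-01]), 'joint_velocities': array([ 9.97935918e-05,  3.89912731e-04,  1.71063840e-03, -1.43087849e-03,
        9.48064560e-05,  1.18283682e-03]), 'effort': array([-9.06901078e-04, -3.40191114e+01, -3.02424932e+01,  7.17733777e-02,
        3.32666491e-02, -1.55060884e-04]), 'tcp_pos': array([0.18617761, 0.51697351, 0.21831543]), 'tcp_rot': array([-3.13938980e+00, -2.74624622e-04,  2.79577267e+00]), 'contact_force': array([ 0.25592367,  0.01031327, -0.0848494 ]), 'torque': array([-0.02219111,  0.00501871,  0.01989448]), 'gripper_force': 0.0, 'width': 0.09352291818409751}
scene {'fx': 370.9672993660462, 'fy': 370.9672993660462, 'cx': 253.45617778944333, 'cy': 186.77139624306506, 'dist': array([0.0381702, 0.       , 0.       , 0.       , 0.       ]), 'extrinsics': array([[ 0.80225347, -0.42492249,  0.41932117,  0.91938845],
       [ 0.59690389,  0.55947846, -0.57505618, -0.53665211],
       [ 0.00975314,  0.71163525,  0.70248142,  0.74782096],
       [ 0.        ,  0.        ,  0.        ,  1.        ]])}
top {'fx': 449.37460991679177, 'fy': 449.37460991679177, 'cx': 249.73179044980685, 'cy': 195.8208190225811, 'dist': array([-0.02751931,  0.        ,  0.        ,  0.        ,  0.        ]), 'extrinsics': array([[ 0.01204597,  0.99291479, -0.11821636,  0.36700633],
       [-0.99965902,  0.00921911, -0.02443035, -0.01540112],
       [-0.0231674 ,  0.11847034,  0.99268729,  1.35729169],
       [ 0.        ,  0.        ,  0.        ,  1.        ]])}
```

View pics/top0.png

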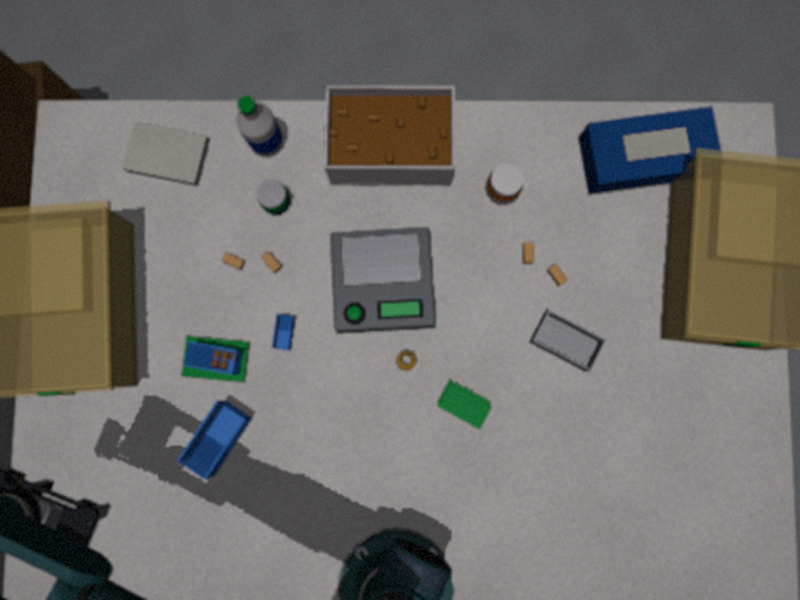

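View pics/scene0.png

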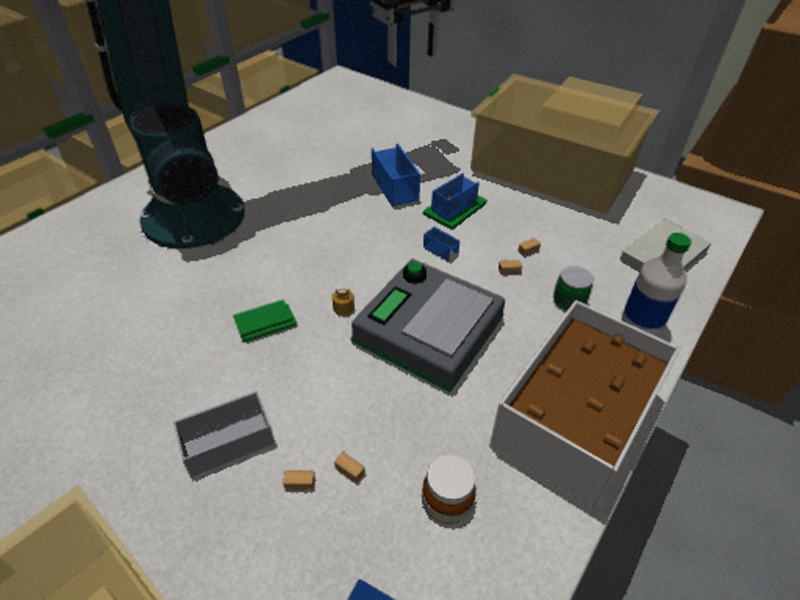

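The top view shows +x up and +y left, in 800x600 pixels. The balance pan is at (381,260), the button at (354,313) and the trough at (566,340). The middle-sized blue scoop is on the green rest at (213,357), with its lip to the left. There are four blocks, at (233,261), (271,262), (528,253) and (557,274). The scene view agrees.

```bash
cat > h.py <<'E'
from workcell import *
import cv2,numpy as np
def ray(cam,px):
    c=camera_params(cam);K=np.array([[c['fx'],0,c['cx']],[0,c['fy'],c['cy']],[0,0,1]])
    u=cv2.undistortPoints(np.array(px,float).reshape(-1,1,2),K,c['dist']).reshape(-1,2)
    E=c['extrinsics'];d=np.c_[u[:,0],-u[:,1],-np.ones(len(u))]@E[:3,:3].T
    return E[:3,3],d
def plane(cam,px,z):
    o,d=ray(cam,px);return (o+d*((z-o[2])/d[:,2])[:,None])[:,:2]
def rect(P):
    (c,s,a)=cv2.minAreaRect((P*1000).astype(np.float32))
    if s[0]<s[1]: s=s[::-1];a+=90
    a=(a+90)%180-90
    return np.round(c,1),np.round(s,1),round(a,1)   # mm, long side first, long-axis angle deg from +x
def blobs(cam,mask,z,amin=30,roi=None):
    m=mask.astype(np.uint8)
    if roi: 
        q=np.zeros_like(m);x0,y0,x1,y1=roi;q[y0:y1,x0:x1]=1;m=m*q
    cs,_=cv2.findContours(m,cv2.RETR_EXTERNAL,cv2.CHAIN_APPROX_NONE)
    out=[]
    for c in cs:
        if cv2.contourArea(c)<amin: continue
        r=rect(plane(cam,c.reshape(-1,2),z));out.append(r+(np.round(c.reshape(-1,2).mean(0)),))
    return out
def hsv(im): return [a.astype(int) for a in cv2.split(cv2.cvtColor(im,cv2.COLOR_RGB2HSV))]
E
python3 - <<'E'
from h import *
im=np.load('pics/top0.npy');h,s,v=hsv(im)
def show(n,r):
    for x in r: print(n,*x)
show('blue',blobs('top',(h>100)&(h<125)&(s>120),.05,40,(90,180,230,320)))
show('green',blobs('top',(h>45)&(h<90)&(s>120),.01,40,(90,180,330,320)))
show('green',blobs('top',(h>45)&(h<90)&(s>120),.06,20,(210,180,280,215)))
show('block',blobs('top',(h>5)&(h<25)&(s>80)&(v>90),.02,20,(130,140,400,215)))
show('housing',blobs('top',(v<125),.055,400,(205,140,285,215)))
g=v[150:190:4,210:280:3];print(g)
print(v[195:240:4,335:390:3])
print(h[222:236:2,118:158:3],v[222:236:2,118:158:3])
E
```

```text
blue [272.6 340.7] [138.7  73.9] -31.5 [137. 281.]
blue [423.1 348.4] [102.4  46.3] 80.3 [136. 229.]
blue [472.6 217.3] [62.5 31.3] -5.8 [181. 212.]
green [ 342.1 -124.7] [91.1 53.7] 62.0 [297. 258.]
green [423.  355.3] [119.8  76.1] 85.1 [140. 230.]
green [515.  89.] [31.3 28.3] 27.5 [226. 200.]
green [ 5.228e+02 -4.000e-01] [78.4 27.1] -85.6 [256. 198.]
green [509.5  85.2] [30.2 27.3] 27.5 [226. 200.]
green [517.   -0.9] [75.5 26.1] -85.6 [256. 198.]
block [ 591.8 -301.8] [37.5 19.1] 37.9 [356. 175.]
block [612.2 250.1] [37.4 19.3] 45.9 [173. 167.]
block [613.1 325.9] [39.  17.7] 65.6 [149. 166.]
block [ 634.4 -247.5] [36.9 18.1] -0.6 [338. 161.]
housing [572.4  32.5] [197.3 193.6] 4.0 [244. 179.]
[[143  74  78  78  77  80  84  83  86  92  88  84  96 109 112 121 115 118
  116  85  85  80 132 144]
 [144  79  90 112 124 126 129 126 124 129 127 123 124 124 127 126 131 125
  126 113  87  83 134 145]
 [143  83  85 114 129 126 130 128 130 130 131 133 128 128 129 128 125 131
  130 131  87  84 128 150]
 [139  81  84 125 129 132 126 132 129 132 132 130 134 131 130 129 127 133
  130 124  87 
[... 1720 characters left out ...]
 106 106 107 106 117  17 168  10 131 109 101  70]
 [ 90 106 105 106 105 107 123   8 175  15   0 106  91  69]
 [ 99 104 107 107 108 105 153 129 118 112 130 107  85  66]
 [103 105 105 105 107 106  13  12  11 124 107 110  74  64]
 [ 87  96 105 106 106 107   4 156  14 117 107 106  72  64]] [[118 107 106 106 107 110 120 122 115  77  55  51  74  84]
 [104 110 111 107 108 106  92  77 107 115 123  88  41  93]
 [ 97 109 105 104 106 107  85  85  68  84  74  92  59  95]
 [ 92 108 109 108 103 108  85  78  78  73  81  69  52  88]
 [ 93 104 107 110 104 105  64  71  83  85  92  60  62  78]
 [107 110 104 108 104 106  89  62  91  70 152  74  89  91]
 [100 107 121 102 108 105  68  47  95  84 152  69  89  91]]
```

```bash
python3 - <<'E'
from h import *
im=np.load('pics/top0.npy');h,s,v=hsv(im);sc=np.load('pics/scene0.npy')
vv=cv2.GaussianBlur(im,(0,0),.7).max(2)
for r in blobs('top',(vv>108)&(vv<165),.063,400,(213,145,276,187)): print('pan',*r)
for r in blobs('top',(vv<112),.046,100,(330,190,395,245)): print('trough',*r)
A=cv2.resize(im[190:245,330:395],None,fx=6,fy=6,interpolation=cv2.INTER_CUBIC)
B=cv2.resize(sc[245:310,105:180],None,fx=5,fy=5,interpolation=cv2.INTER_CUBIC)
D=cv2.resize(im[210:250,110:165],None,fx=6,fy=6,interpolation=cv2.INTER_CUBIC)
C=np.zeros((580,780,3),np.uint8);C[:330,:390]=A;C[:325,395:770]=B;C[335:575,:330]=D
C2=cv2.resize(sc[105:150,265:315],None,fx=5,fy=5,interpolation=cv2.INTER_CUBIC);C[335:560,395:645]=C2
cv2.imwrite('pics/c1.png',C[:,:,::-1])
E
```

```text
pan [609.7  35.4] [145.1  90.9] -86.1 [243. 166.]
trough [ 461.8 -311.7] [124.7  71.7] 62.7 [362. 218.]
```

View pics/c1.png

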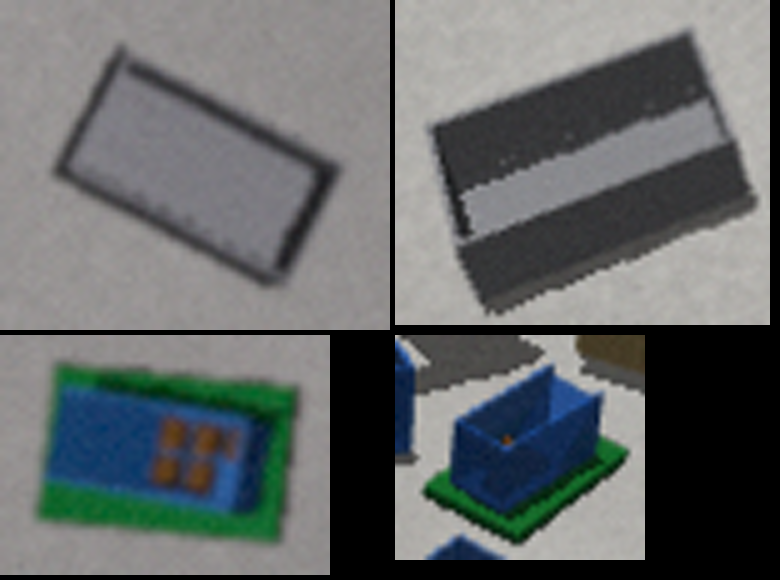

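```bash
python3 - <<'E'
from h import *
f=lambda x,y:(105+(x-395)/5-.4,245+y/5-.4)
P=plane('scene',[f(433,128),f(690,32),f(733,143),f(460,240)],.046)*1000
print(P.round(1),P.mean(0),rect(P/1000))
g=lambda x,y:(330+x/6-.4,190+y/6-.4)
P=plane('top',[g(121,45),g(340,168),g(283,283),g(55,172)],.046)*1000
print(P.round(1),P.mean(0),rect(P/1000))
# scoop outer rim in scene & top
f=lambda x,y:(265+(x-395)/5-.4,105+(y-335)/5-.4)
P=plane('scene',[f(454,418),f(551,368),f(603,396),f(506,448)],.06)*1000
print('scoop',P.round(1),P.mean(0),rect(P/1000))
g=lambda x,y:(110+x/6-.4,210+(y-335)/6-.4)
P=plane('top',[g(60,388),g(268,413),g(240,512),g(48,482)],.06)*1000
print('scoop',P.round(1),P.mean(0),rect(P/1000))
P=plane('top',[g(57,365),g(298,387),g(280,541),g(38,516)],.01)*1000
print('rest',P.round(1),P.mean(0),rect(P/1000))
s=observe();print(s['tcp_pos'],s['tcp_rot'])
E
```

```text
[[ 410.1 -354.5]
 [ 461.8 -253.1]
 [ 519.4 -282.5]
 [ 462.7 -382.1]] [ 463.47641987 -318.0299308 ] (array([ 464.5, -318.7]), array([114.4,  64.7]), 62.9)
[[ 522.1 -276.1]
 [ 463.  -381.3]
 [ 407.2 -352.5]
 [ 459.7 -243.3]] [ 463.01746255 -313.28636183] (array([ 462.7, -313.3]), array([121.2,  70.5]), 62.2)
scoop [[388.5 311.6]
 [407.5 398.4]
 [451.9 391.2]
 [433.  304.4]] [420.213828   351.39622998] (array([420.2, 351.4]), array([91.2, 45. ]), 77.7)
scoop [[451.5 395.4]
 [440.6 293. ]
 [392.6 304.9]
 [405.9 399.2]] [422.66383458 348.16531602] (array([421.7, 346.9]), array([103. ,  48.9]), 83.9)
rest [[466.4 413.4]
 [456.7 290.2]
 [379.4 296.6]
 [390.3 419.5]] [423.20752362 354.91105356] (array([423.1, 354.9]), array([123.5,  77.5]), 85.3)
[0.18621878 0.51701706 0.21844559] [-3.13963843e+00 -1.88335041e-04  2.79582350e+00]
```

```bash
cat > go.py <<'E'
import sys
from h import *
from scipy.spatial.transform import Rotation as Ro
# go.py x y z closing_deg (mm): tool-frame shift and turn from measured pose
x,y,z,phi=map(float,sys.argv[1:5]);s=observe();R=Ro.from_euler('xyz',s['tcp_rot']).as_matrix()
d=R.T@(np.array([x,y,z])-s['tcp_pos']*1000)
cur=np.degrees(np.arctan2(R[1,1],R[0,1]));t=-((phi-cur+90)%180-90)
print('shift',d.round(1),'turn',np.radians(t).round(3),'t',round(float(s['time']),1),'w',round(s['width']*1000,1),'tcp',(s['tcp_pos']*1000).round(1),'cl',round(cur,1))
E
python3 go.py 464 -318 150 -27.5;python3 go.py 464 -318 150 62.5
```

```text
shift [-544.4 -691.3   69.7] turn -1.437 t 0.1 w 93.9 tcp [186.2 517.  218.4] cl 70.2
shift [-544.4 -691.3   69.7] turn 0.134 t 0.1 w 93.9 tcp [186.2 517.  218.4] cl 70.2
```

```bash
python3 -m pendant '[[1,[-544,-691,0],1.705],[1,[-544,-691,0],1.705],[1,[-544,-691,0],1.705],[1,[-544,-691,0],1.705],[1,[-544,-691,0],1.705],[1,[-544,-691,0],1.705],[1,[-544,-691,0],1.705],[1,[-544,-691,0],1.705],[1,[-544,-691,0],1.705],[1,[-544,-691,0],1.705],[1,[-544,-691,0],1.705],[1,[-544,-691,0],1.705]]'; python3 go.py 464 -318 120 -27.5
```

```text
time: 1.3
tcp_pos: [0.3757, -0.054, 0.2193]
tcp_rot: [3.141, -0.001, 1.086]
contact_force: [1.8, 0.1, 0.4]
width: 0.0939
gripper_force: 0.0
shift [-192.6  201.1   99.3] turn -0.005 t 1.3 w 93.9 tcp [375.7 -54.  219.3] cl -27.8
```

```bash
python3 -m pendant '[[1,[-193,201,0],0],[1,[-193,201,0],0],[1,[-193,201,40],0],[1,[-193,201,90],0],[1,[-193,201,90],0],[1,[-193,201,90],0],[1,[-193,201,90],0],[1,[-193,201,90],0],[1,[-193,201,90],0],[1,[-193,201,90],0]]'; python3 go.py 464 -318 25 -27.5; python3 - <<'E'
from h import *
a=grab_frame('top');b=grab_frame('scene')
C=np.hstack([cv2.resize(a[180:280,310:410],None,fx=4,fy=4),cv2.resize(b[215:315,85:185],None,fx=4,fy=4)])
cv2.imwrite('pics/c2.png',C[:,:,::-1])
E
```

```text
time: 2.3
tcp_pos: [0.4655, -0.3151, 0.1315]
tcp_rot: [3.138, 0.0, 1.092]
contact_force: [0.9, 0.1, -0.7]
width: 0.094
gripper_force: 0.0
shift [ -3.2  -0.4 106.5] turn 0.001 t 2.3 w 94.0 tcp [ 465.5 -315.1  131.5] cl -27.4
```

View pics/c2.png

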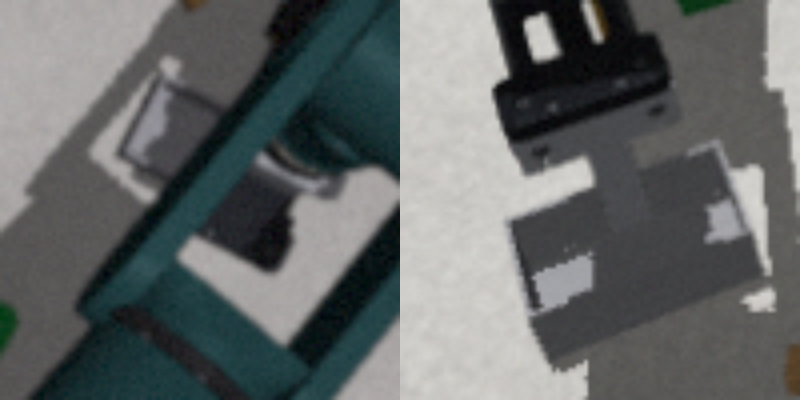

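The gripper is above the trough and aligned with it, and the trough has not moved. Descend and grip.

```bash
python3 -m pendant '[[1,[-3,0,40],0],[1,[-3,0,80],0],[1,[-3,0,106],0],[1,[-3,0,106],0],[1,[-3,0,106],0],[0.4,[-3,0,106],0],[0.4,[-3,0,106],0],[0.4,[-3,0,106],0],[0.4,[-3,0,106],0],[0.4,[-3,0,106],0],[0.4,[-3,0,106],0],[0.4,[-3,0,106],0]]' 20; python3 -m pendant '[[0.4,[0,0,-50],0],[0.4,[0,0,-100],0],[0.4,[0,0,-120],0],[0.4,[0,0,-120],0]]'; python3 go.py 610 35 180 3.9
```

```text
time: 3.6
tcp_pos: [0.4638, -0.3188, 0.0245]
tcp_rot: [3.141, 0.0, 1.091]
contact_force: [-1.6, 1.0, 5.0]
width: 0.066
gripper_force: 20.0
time: 4.0
tcp_pos: [0.4655, -0.3201, 0.1475]
tcp_rot: [3.133, 0.002, 1.091]
contact_force: [1.5, 0.5, -1.7]
width: 0.066
gripper_force: 20.0
shift [381.6 -35.5 -33.4] turn -0.548 t 4.0 w 66.0 tcp [ 465.5 -320.1  147.5] cl -27.5
```

```bash
python3 -m pendant '[[0.4,[382,-36,-10],-0.548],[0.4,[382,-36,-10],-0.548],[0.4,[382,-36,-10],-0.548],[0.4,[382,-36,-10],-0.548],[0.4,[382,-36,-10],-0.548],[0.4,[382,-36,-10],-0.548],[0.4,[382,-36,-10],-0.548],[0.4,[382,-36,-10],-0.548],[0.4,[382,-36,-10],-0.548],[0.4,[382,-36,-10],-0.548],[0.4,[382,-36,-10],-0.548],[0.4,[382,-36,-10],-0.548]]'; python3 go.py 610 35 88 3.9; python3 - <<'E'
from h import *
b=grab_frame('scene')
C=cv2.resize(b[140:260,210:330],None,fx=5,fy=5,interpolation=cv2.INTER_CUBIC)
cv2.imwrite('pics/c3.png',C[:,:,::-1])
E
```

```text
time: 5.2
tcp_pos: [0.6074, 0.0355, 0.1525]
tcp_rot: [-3.14, 0.0, 1.637]
contact_force: [-0.1, -0.2, -3.0]
width: 0.066
gripper_force: 20.0
shift [-0.7  2.7 64.5] turn -0.002 t 5.2 w 66.0 tcp [607.4  35.5 152.5] cl 3.8
```

View pics/c3.png

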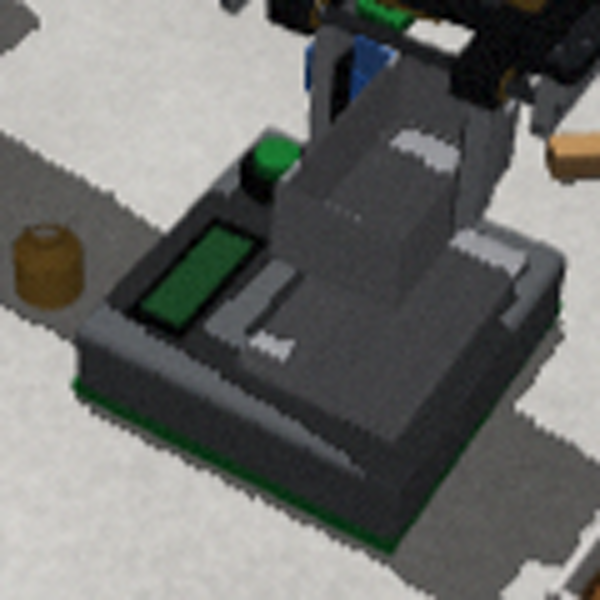

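The trough is held over the pan. Its -y end bottom corners are near crop (275,258) and (400,302), and the pan's corners near (207,328) and (395,440). Next I compute the offset along y.

```bash
python3 - <<'E'
from h import *
f=lambda x,y:(210+x/5-.4,140+y/5-.4)
print('bottom',plane('scene',[f(275,258),f(400,302)],.128)*1000)
print('rim',plane('scene',[f(272,200),f(403,240)],.174)*1000)
print('pan',plane('scene',[f(207,328),f(395,440)],.063)*1000)
u=np.array([np.cos(np.radians(93.9)),np.sin(np.radians(93.9))])
for n,c,z in(('b',[f(275,258),f(400,302)],.128),('p',[f(207,328),f(395,440)],.063)):
    print(n,((plane('scene',c,z)*1000).mean(0)-[609.7,35.4])@u)
E
```

```text
bottom [[579.12008404 -25.30535604]
 [641.37440377 -13.74070075]]
rim [[582.04264235 -34.18849045]
 [642.77120953 -20.12086969]]
pan [[544.88687102 -32.41657587]
 [658.87536832 -36.06081847]]
b -54.833062928868955
p -68.94562994701246
```

```bash
python3 -m pendant '[[0.4,[-1,3,30],0],[0.4,[-1,3,50],0],[0.4,[-1,3,58],0],[0.4,[-1,3,62],0],[0.4,[-1,3,65],0],[0.4,[-1,3,65],0],[0.4,[-1,3,65],0]]'; python3 -m pendant '[[0.85,[0,0,0],0],[0.85,[0,0,0],0],[0.85,[0,0,0],0],[0.85,[0,0,0],0],[0.85,[0,0,0],0],[0.9,[0,0,-50],0],[1,[0,0,-100],0],[1,[0,0,-150],0],[1,[0,0,-150],0]]'; python3 go.py 480 170 240 3.9
```

```text
time: 5.95
tcp_pos: [0.6118, 0.0361, 0.0897]
tcp_rot: [3.139, 0.0, 1.639]
contact_force: [-0.2, 0.5, -2.3]
width: 0.0656
gripper_force: 20.0
time: 6.85
tcp_pos: [0.6146, 0.0361, 0.2489]
tcp_rot: [3.124, 0.002, 1.639]
contact_force: [-0.1, 0.2, -0.2]
width: 0.0938
gripper_force: 0.0
shift [ 142.8 -125.3    6.5] turn 0.0 t 6.8 w 93.8 tcp [614.6  36.1 248.9] cl 3.9
```

```bash
python3 go.py 414 318 230 -10;  python3 -m pendant '[[1,[268,-218,10],0.24],[1,[268,-218,10],0.24],[1,[268,-218,10],0.24],[1,[268,-218,10],0.24],[1,[268,-218,10],0.24],[1,[268,-218,10],0.24],[1,[268,-218,10],0.24],[1,[268,-218,10],0.24],[1,[268,-218,10],0.24],[1,[268,-218,10],0.24]]'; python3 - <<'E'
from h import *
a=grab_frame('top');b=grab_frame('scene')
np.save('pics/t4.npy',a)
A=cv2.resize(a[135:225,200:300],None,fx=4,fy=4,interpolation=cv2.INTER_CUBIC)
B=cv2.resize(b[150:260,210:330],None,fx=3.3333,fy=3.27,interpolation=cv2.INTER_CUBIC)[:360]
D=cv2.resize(b[95:155,255:325],None,fx=4,fy=4,interpolation=cv2.INTER_CUBIC)
C=np.zeros((600,800,3),np.uint8);C[:360,:400]=A;C[:360,400:800]=B;C[360:600,:280]=D
cv2.imwrite('pics/c4.png',C[:,:,::-1])
v=cv2.GaussianBlur(a,(0,0),.7).max(2)
for r in blobs('top',(v>108)&(v<165),.063,400,(213,145,276,187)): print('pan',*r)
E
python3 go.py 414 318 230 -10
```

```text
shift [ 295.  -181.2   15.3] turn 0.243 t 6.8 w 93.8 tcp [614.6  36.1 248.9] cl 3.9
time: 7.85
tcp_pos: [0.3761, 0.288, 0.2283]
tcp_rot: [3.141, 0.0, 1.398]
contact_force: [1.2, 0.2, -0.1]
width: 0.0943
gripper_force: 0.0
pan [609.7  36.2] [147.7  92.4] -86.1 [242. 168.]
shift [36.4 31.7 -1.7] turn 0.0 t 8.0 w 93.9 tcp [376.4 287.7 228.3] cl -10.0
```

View pics/c4.png

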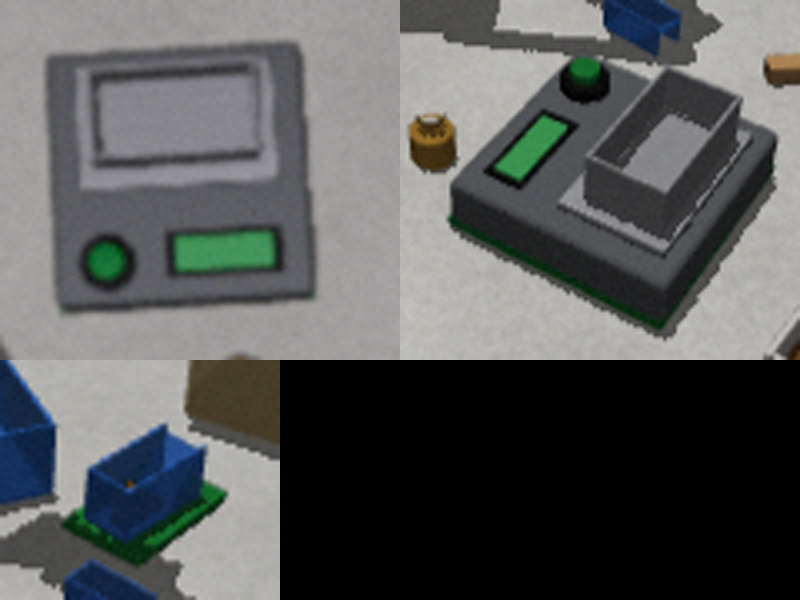

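The trough stands on the pan, well inside it, with its rim at top crop (90,68) to (265,160). The scoop is still on its rest. Next I check the centring and align on the scoop.

```bash
python3 - <<'E'
from h import *
g=lambda x,y:(200+x/4-.4,135+y/4-.4)
R=lambda P:((P*1000-[609.7,35.4])@np.array([[np.cos(.068),-np.sin(.068)],[np.sin(.068),np.cos(.068)]])).round(1)
print('rim (pan frame)',R(plane('top',[g(90,68),g(262,62),g(265,157),g(95,168)],.109)))
print('near edge as base',R(plane('top',[g(265,157),g(95,168)],.063)))
print('right/left edge as base',R(plane('top',[g(90,68),g(262,62)],.063)))
E
python3 go.py 410 323 130 -10
```

```text
rim (pan frame) [[ 35.6  57.6]
 [ 32.4 -64.4]
 [-35.7 -62.4]
 [-36.4  57.5]]
near edge as base [[-28.  -63.4]
 [-28.7  60.9]]
right/left edge as base [[ 45.9  60.9]
 [ 42.7 -65.5]]
shift [40.6 26.9 98.3] turn 0.0 t 8.0 w 93.9 tcp [376.4 287.7 228.3] cl -10.0
```

```bash
python3 go.py 414.5 317 28 -10.5; python3 -m pendant '[[0.75,[36,32,0],0],[0.75,[36,32,50],0],[0.75,[36,32,100],0],[0.75,[36,32,120],0],[0.75,[36,32,120],0],[0.75,[36,32,120],0]]'; python3 go.py 414.5 317 28 -10.5; python3 - <<'E'
from h import *
a=grab_frame('top');b=grab_frame('scene')
A=cv2.resize(a[190:270,90:190],None,fx=4,fy=4,interpolation=cv2.INTER_CUBIC)
D=cv2.resize(b[75:155,240:340],None,fx=4,fy=4,interpolation=cv2.INTER_CUBIC)
cv2.imwrite('pics/c5.png',np.hstack([A,D])[:,:,::-1])
E
```

```text
shift [ 35.6  32.4 200.3] turn 0.009 t 8.0 w 93.9 tcp [376.4 287.7 228.3] cl -10.0
time: 8.55
tcp_pos: [0.4142, 0.3181, 0.109]
tcp_rot: [3.141, -0.0, 1.397]
contact_force: [0.6, -0.7, 1.5]
width: 0.0707
gripper_force: 0.0
shift [-1.1  0.5 81. ] turn 0.009 t 8.6 w 70.7 tcp [414.2 318.1 109. ] cl -10.0
```

View pics/c5.png

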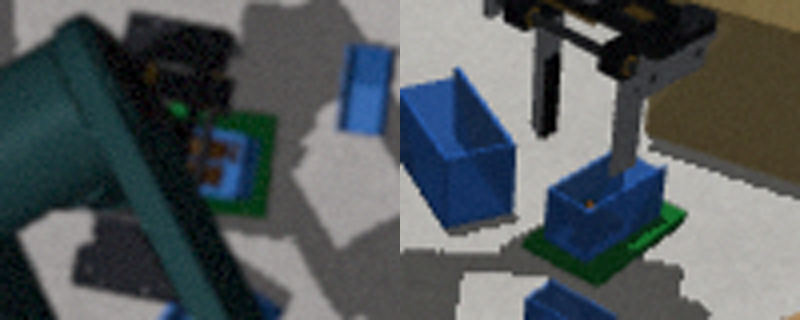

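The gripper is over the scoop's rear, with one finger on each side and clear of the large scoop. Descend and grip firmly.

```bash
python3 -m pendant '[[0.75,[0,0,40],0.009],[0.75,[0,0,70],0.009],[0.75,[0,0,81],0.009],[0.75,[0,0,81],0.009],[0.75,[0,0,81],0.009],[0.2,[0,0,81],0.009],[0.2,[0,0,81],0.009],[0.2,[0,0,81],0.009],[0.2,[0,0,81],0.009],[0.2,[0,0,81],0.009],[0.2,[0,0,81],0.009],[0.2,[0,0,81],0.009]]' 35; python3 go.py 414.5 317 28 -10.5; python3 -m pendant '[[0.2,[0,0,-20],0],[0.2,[0,0,-50],0],[0.2,[0,0,-100],0],[0.2,[0,0,-150],0],[0.2,[0,0,-180],0],[0.2,[0,0,-180],0],[0.2,[0,0,-180],0]]'; python3 go.py 610 0 220 3.9
```

```text
time: 9.85
tcp_pos: [0.4139, 0.319, 0.0285]
tcp_rot: [3.14, -0.001, 1.39]
contact_force: [0.8, -0.7, 5.6]
width: 0.0459
gripper_force: 34.8
shift [-1.8  1.   0.5] turn 0.002 t 9.8 w 45.9 tcp [413.9 319.   28.5] cl -10.4
time: 10.55
tcp_pos: [0.4125, 0.3185, 0.2061]
tcp_rot: [-3.14, 0.001, 1.39]
contact_force: [0.5, -0.2, -1.1]
width: 0.0461
gripper_force: 34.8
shift [-277.8  251.5  -14. ] turn -0.249 t 10.6 w 46.1 tcp [412.5 318.5 206.1] cl -10.4
```

```bash
python3 -m pendant '[[0.2,[-269,255,0],-0.249],[0.2,[-269,255,0],-0.249],[0.2,[-269,255,0],-0.249],[0.2,[-269,255,0],-0.249],[0.2,[-269,255,0],-0.249],[0.2,[-269,255,0],-0.249],[0.2,[-269,255,0],-0.249],[0.2,[-269,255,0],-0.249],[0.2,[-269,255,0],-0.249],[0.2,[-269,255,0],-0.249],[0.2,[-269,255,0],-0.249]]';python3 go.py 612.6 8 178 3.9
```

```text
time: 11.65
tcp_pos: [0.6142, 0.0094, 0.2054]
tcp_rot: [-3.138, -0.001, 1.64]
contact_force: [0.3, 0.7, -1.3]
width: 0.046
gripper_force: 34.8
shift [-1.4 -1.6 27.4] turn 0.001 t 11.7 w 46.0 tcp [614.2   9.4 205.4] cl 4.0
```

Now lower, then ease the grip so that the scoop swings lip-down under gravity.

```bash
python3 -m pendant '[[0.2,[-1,-2,15],0],[0.2,[-1,-2,27],0],[0.2,[-1,-2,27],0],[0.2,[-1,-2,27],0]]'; python3 -m pendant '[[0.2,[0,0,0],0],[0.2,[0,0,0],0],[0.2,[0,0,0],0],[0.2,[0,0,0],0],[0.2,[0,0,0],0]]' 3; python3 - <<'E'
from h import *
b=grab_frame('scene');a=grab_frame('top')
D=cv2.resize(b[80:220,210:330],None,fx=4,fy=4,interpolation=cv2.INTER_CUBIC)
A=cv2.resize(a[130:220,210:270],None,fx=5,fy=5,interpolation=cv2.INTER_CUBIC)
C=np.zeros((560,780,3),np.uint8);C[:,:480]=D;C[:450,480:780]=A
cv2.imwrite('pics/c6.png',C[:,:,::-1])
E
```

```text
time: 12.05
tcp_pos: [0.613, 0.0079, 0.18]
tcp_rot: [-3.14, -0.0, 1.64]
contact_force: [-0.2, -0.9, -2.0]
width: 0.0458
gripper_force: 34.8
time: 12.55
tcp_pos: [0.6137, 0.007, 0.1807]
tcp_rot: [3.141, -0.0, 1.639]
contact_force: [0.5, -0.9, -1.5]
width: 0.0462
gripper_force: 3.0
```

View pics/c6.png

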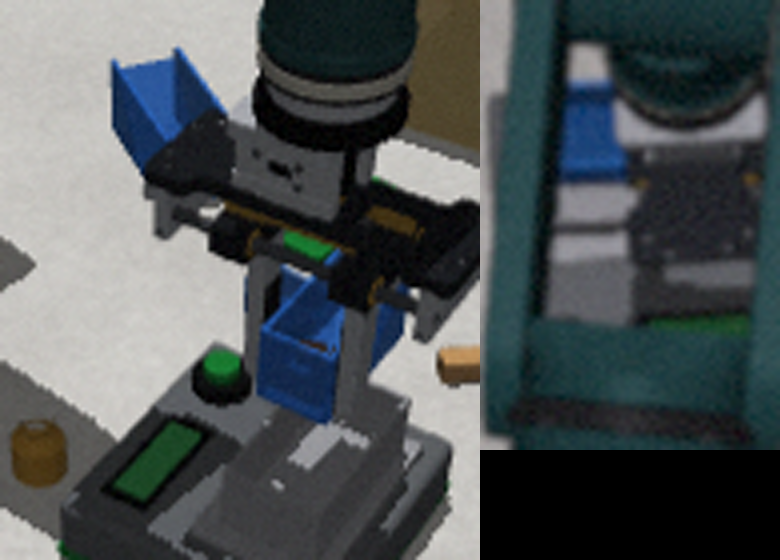

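Three newtons holds it level. I'll ratchet the lip down with asymmetric vertical jerks, a hard upward start and a hard downward stop, which keeps the pellets inside until it is steep.

```bash
cat > look.py <<'E'
from h import *
import sys
b=grab_frame('scene');D=cv2.resize(b[60:220,200:340],None,fx=3.5,fy=3.5,interpolation=cv2.INTER_CUBIC);cv2.imwrite(f'pics/{sys.argv[1]}.png',D[:,:,::-1])
h,s,v=hsv(b);m=((h>100)&(h<125)&(s>110))
q=np.zeros_like(m);q[120:200,245:330]=1;m=(m&(q>0)).astype(np.uint8)
cs,_=cv2.findContours(m,cv2.RETR_EXTERNAL,cv2.CHAIN_APPROX_NONE)
for c in cs:
    if cv2.contourArea(c)>15: print(cv2.boundingRect(c),cv2.contourArea(c))
E
python3 look.py d0
python3 -m pendant '[[0.2,[0,0,-50],0],[0.2,[0,0,-95],0],[0.2,[0,0,-130],0],[0.2,[0,0,-150],0],[0.2,[0,0,-160],0],[0.2,[0,0,-155],0],[0.2,[0,0,-140],0],[0.2,[0,0,-115],0],[0.2,[0,0,-85],0],[0.2,[0,0,-45],0],[0.2,[0,0,0],0],[0.2,[0,0,0],0]]'; python3 look.py d1;python3 -m pendant '[[0.2,[0,0,-50],0],[0.2,[0,0,-95],0],[0.2,[0,0,-130],0],[0.2,[0,0,-150],0],[0.2,[0,0,-160],0],[0.2,[0,0,-155],0],[0.2,[0,0,-140],0],[0.2,[0,0,-115],0],[0.2,[0,0,-85],0],[0.2,[0,0,-45],0],[0.2,[0,0,0],0],[0.2,[0,0,0],0]]'; python3 look.py d2
```

```text
(302, 156, 9, 17) 61.5
(274, 146, 23, 40) 570.0
time: 13.9
tcp_pos: [0.6061, 0.0076, 0.1672]
tcp_rot: [-3.117, -0.004, 1.639]
contact_force: [-0.7, -0.3, -3.0]
width: 0.046
gripper_force: 3.0
(297, 162, 10, 22) 62.5
(269, 150, 25, 42) 623.0
time: 15.15
tcp_pos: [0.6069, 0.0076, 0.1684]
tcp_rot: [-3.119, -0.003, 1.639]
contact_force: [-1.0, 0.3, -3.0]
width: 0.0458
gripper_force: 3.0
(265, 150, 41, 42) 688.0
```

View pics/d2.png

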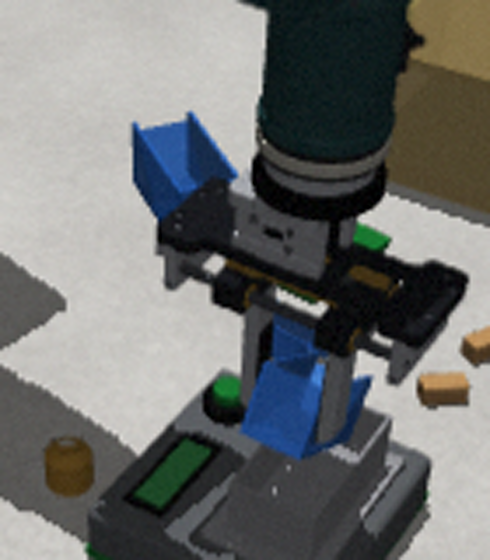

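The scoop is tipping. The lip end is down about 40 degrees at crop (300,430), and the trough below has not moved. Continue with the same method.

```bash
python3 -m pendant '[[0.2,[0,0,-50],0],[0.2,[0,0,-95],0],[0.2,[0,0,-130],0],[0.2,[0,0,-150],0],[0.2,[0,0,-160],0],[0.2,[0,0,-155],0],[0.2,[0,0,-140],0],[0.2,[0,0,-115],0],[0.2,[0,0,-85],0],[0.2,[0,0,-45],0],[0.2,[0,0,0],0],[0.2,[0,0,0],0]]'|sed -n 2p; python3 look.py d3; python3 - <<'E'
import cv2,numpy as np
# side edges of the scoop: print dominant line angles in blue mask
for n in('d0','d2','d3'):
    im=cv2.imread(f'pics/{n}.png')[280:480,200:420];h,s,v=cv2.split(cv2.cvtColor(im,cv2.COLOR_BGR2HSV))
    m=((h>100)&(h<125)&(s>110)).astype(np.uint8)*255
    l=cv2.HoughLinesP(cv2.Canny(m,50,100),1,np.pi/180,20,minLineLength=22,maxLineGap=4)
    print(n,[(tuple(int(a) for a in x[0]),int(round(np.degrees(np.arctan2(x[0][3]-x[0][1],x[0][2]-x[0][0]))))) for x in l])
E
python3 go.py 612 8 178 3.9
```

```text
tcp_pos: [0.6069, 0.0075, 0.1685]
(268, 149, 37, 43) 676.0
d0 [((125, 156, 131, 101), -84), ((60, 135, 110, 159), 26), ((162, 85, 166, 56), -82), ((162, 111, 186, 82), -50), ((132, 100, 134, 76), -85), ((77, 59, 80, 21), -85)]
d2 [((118, 138, 125, 87), -82), ((76, 32, 119, 51), 24), ((46, 128, 54, 103), -72), ((39, 152, 85, 175), 27), ((144, 145, 151, 102), -81), ((100, 180, 141, 162), -24), ((67, 79, 71, 49), -82), ((138, 74, 149, 52), -63), ((136, 73, 149, 49), -62)]
d3 [((38, 153, 98, 181), 25), ((116, 151, 123, 101), -82), ((146, 166, 157, 138), -69), ((49, 120, 61, 83), -72), ((144, 145, 150, 110), -80), ((92, 39, 114, 48), 22), ((68, 80, 71, 53), -84), ((95, 181, 117, 176), -13)]
shift [ 0.5  2.2 -4. ] turn -0.0 t 16.4 w 45.8 tcp [609.8   7.3 174. ] cl 3.9
```

```bash
cat > tilt.py <<'E'
from h import *
c=camera_params('scene');E=c['extrinsics']
def pj(p):
    q=E[:3,:3].T@(np.array(p)-E[:3,3]);return np.array([c['cx']+c['fx']*q[0]/-q[2],c['cy']-c['fy']*q[1]/-q[2]])
l=np.array([np.cos(np.radians(93.9)),np.sin(np.radians(93.9)),0]);w=np.array([l[1],-l[0],0])
g=np.array([.612,.008,.178])
f=lambda p:tuple(((pj(p)-[200,60])*3.5).round().astype(int))
for t in(0,20,35,50,65,80,90):
    r=np.radians(t);x=l*np.cos(r)-np.array([0,0,np.sin(r)]);z=l*np.sin(r)+np.array([0,0,np.cos(r)])
    P=lambda a,b,cc:f(g+x*a+w*b+z*cc)
    print(t,'rear bottom L/R',P(-.015,-.023,-.023),P(-.015,.023,-.023),'rear top L/R',P(-.015,-.023,.027),P(-.015,.023,.027),'lip L/R',P(.079,-.023,.027),P(.079,.023,.027))
E
python3 tilt.py
```

```text
0 rear bottom L/R (np.int64(256), np.int64(423)) (np.int64(317), np.int64(450)) rear top L/R (np.int64(259), np.int64(366)) (np.int64(323), np.int64(393)) lip L/R (np.int64(330), np.int64(290)) (np.int64(391), np.int64(313))
20 rear bottom L/R (np.int64(251), np.int64(422)) (np.int64(312), np.int64(449)) rear top L/R (np.int64(268), np.int64(353)) (np.int64(331), np.int64(380)) lip L/R (np.int64(329), np.int64(319)) (np.int64(389), np.int64(343))
35 rear bottom L/R (np.int64(248), np.int64(418)) (np.int64(310), np.int64(446)) rear top L/R (np.int64(274), np.int64(346)) (np.int64(338), np.int64(372)) lip L/R (np.int64(324), np.int64(345)) (np.int64(383), np.int64(369))
50 rear bottom L/R (np.int64(247), np.int64(412)) (np.int64(310), np.int64(440)) rear top L/R (np.int64(280), np.int64(342)) (np.int64(343), np.int64(368)) lip L/R (np.int64(316), np.int64(374)) (np.int64(374), np.int64(398))
65 rear bottom L/R (np.int64(248), np.int64(404)) (np.int64(311), np.int64(431)) rear top L/R (np.int64(285), np.int64(340)) (np.int64(348), np.int64(366)) lip L/R (np.int64(305), np.int64(402)) (np.int64(362), np.int64(426))
80 rear bottom L/R (np.int64(250), np.int64(394)) (np.int64(313), np.int64(422)) rear top L/R (np.int64(289), np.int64(342)) (np.int64(351), np.int64(368)) lip L/R (np.int64(292), np.int64(429)) (np.int64(349), np.int64(454))
90 rear bottom L/R (np.int64(252), np.int64(387)) (np.int64(315), np.int64(415)) rear top L/R (np.int64(291), np.int64(345)) (np.int64(353), np.int64(370)) lip L/R (np.int64(282), np.int64(446)) (np.int64(339), np.int64(472))
```

View pics/d3.png

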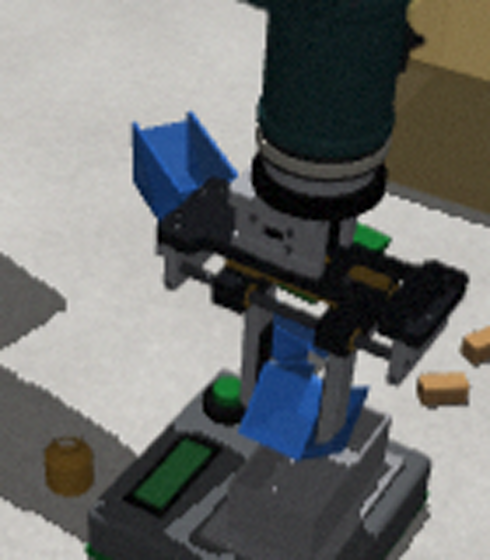

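About 42 degrees now and plateauing, so I'll use diagonal jerks (up and lip-ward), which also press the pellets into the floor.

```bash
python3 -m pendant '[[0.2,[35,0,-35],0],[0.2,[67,0,-67],0],[0.2,[92,0,-92],0],[0.2,[106,0,-106],0],[0.2,[113,0,-113],0],[0.2,[110,0,-110],0],[0.2,[99,0,-99],0],[0.2,[81,0,-81],0],[0.2,[60,0,-60],0],[0.2,[32,0,-32],0],[0.2,[0,0,0],0],[0.2,[0,0,0],0]]'|sed -n 2p; python3 look.py d4; python3 -m pendant '[[0.2,[35,0,-35],0],[0.2,[67,0,-67],0],[0.2,[92,0,-92],0],[0.2,[106,0,-106],0],[0.2,[113,0,-113],0],[0.2,[110,0,-110],0],[0.2,[99,0,-99],0],[0.2,[81,0,-81],0],[0.2,[60,0,-60],0],[0.2,[32,0,-32],0],[0.2,[0,0,0],0],[0.2,[0,0,0],0]]'|sed -n 2p; python3 look.py d5; python3 - <<'E'
import cv2,numpy as np
for n in('d2','d3','d4','d5'):
    im=cv2.imread(f'pics/{n}.png')[280:500,345:420];h,s,v=cv2.split(cv2.cvtColor(im,cv2.COLOR_BGR2HSV))
    m=(h>100)&(h<125)&(s>110);y,x=np.nonzero(m);i=np.argmax(x-y*0.3)
    print(n,'tip',x[i]+345,y[i]+280,'lowest',y.max()+280)
E
```

```text
tcp_pos: [0.6094, 0.0015, 0.1716]
(266, 163, 36, 36) 568.0
(275, 150, 18, 17) 128.0
tcp_pos: [0.6091, 0.0015, 0.1711]
(266, 164, 35, 36) 606.5
(276, 150, 13, 17) 125.0
d2 tip 419 342 lowest 441
d3 tip 416 280 lowest 446
d4 tip 419 307 lowest 446
d5 tip 416 291 lowest 446
```

```bash
cat > edges.py <<'E'
import cv2,numpy as np,sys
for n in sys.argv[1:]:
    im=cv2.imread(f'pics/{n}.png');h,s,v=cv2.split(cv2.cvtColor(im,cv2.COLOR_BGR2HSV))
    m=((h>100)&(h<125)&(s>110)).astype(np.uint8)
    m[:315]=0;m[:,:225]=0;m[:,400:]=0
    k,L,st,ce=cv2.connectedComponentsWithStats(m)
    for i in range(1,k):
        if st[i,4]<60: continue
        y,x=np.nonzero(L==i);e=[('L',x.argmin()),('R',x.argmax()),('T',y.argmin()),('B',y.argmax())]
        print(n,st[i,4],[(a,int(x[j]),int(y[j])) for a,j in e])
E
python3 edges.py d2 d3 d4 d5
```

```text
d2 9410 [('L', 231, 414), ('R', 369, 378), ('T', 274, 315), ('B', 298, 460)]
d3 9235 [('L', 238, 429), ('R', 366, 389), ('T', 274, 315), ('B', 296, 461)]
d4 1918 [('L', 267, 328), ('R', 325, 352), ('T', 274, 315), ('B', 302, 374)]
d4 7640 [('L', 231, 431), ('R', 355, 425), ('T', 259, 361), ('B', 323, 487)]
d5 1866 [('L', 267, 344), ('R', 325, 353), ('T', 273, 315), ('B', 302, 374)]
d5 8046 [('L', 230, 430), ('R', 352, 432), ('T', 263, 364), ('B', 319, 494)]
```

The tilt is about 65 degrees. To finish, I'll lower the lip inside the trough and let its +y inner wall hold the lip back gently while the tool moves lip-ward. That needs about 0.5 N, below the trough's friction.

```bash
python3 go.py 612 2 151 3.9; python3 -m pendant '[[0.2,[0,0,10],0],[0.2,[5,0,18],0],[0.2,[15,0,20],0],[0.2,[22,0,20],0],[0.2,[27,0,20],0],[0.2,[31,0,20],0],[0.2,[35,0,20],0],[0.2,[39,0,20],0],[0.2,[43,0,20],0],[0.2,[47,0,20],0],[0.2,[50,0,20],0],[0.2,[50,0,20],0]]'; python3 look.py d6; python3 edges.py d6
```

```text
shift [-1.8  1.7 23.2] turn -0.005 t 18.9 w 45.9 tcp [610.5   3.7 174.2] cl 3.6
time: 20.15
tcp_pos: [0.6101, 0.0575, 0.1603]
tcp_rot: [-3.141, -0.001, 1.639]
contact_force: [0.0, 0.2, -0.7]
width: 0.046
gripper_force: 3.0
(279, 152, 29, 43) 679.0
(271, 145, 11, 19) 133.0
(245, 120, 16, 12) 121.5
d6 1472 [('L', 249, 327), ('R', 287, 316), ('T', 250, 315), ('B', 279, 361)]
d6 8989 [('L', 278, 391), ('R', 377, 423), ('T', 314, 323), ('B', 340, 473)]
```

View pics/d6.png

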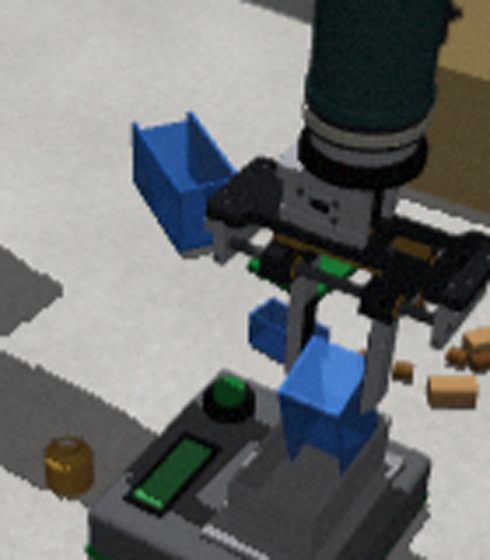

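The scoop is now almost vertical inside the trough. Some pellets escaped during the jerks, at about (402,370), (455,355) and (485,350), near the blocks. I'll let the rest drop, shake, and recover the strays later.

```bash
python3 -m pendant '[[0.2,[-8,0,0],0],[0.2,[-16,0,0],0],[0.2,[-24,0,0],0],[0.2,[-24,0,0],0],[0.2,[-24,0,0],0],[0.2,[-24,4,0],0],[0.2,[-24,-4,0],0],[0.2,[-24,4,0],0],[0.2,[-24,0,0],0],[0.2,[-24,0,0],0]]' 30; python3 look.py d7; python3 edges.py d7; python3 go.py 560 38 178 3.9
```

```text
time: 21.2
tcp_pos: [0.6115, 0.0332, 0.1605]
tcp_rot: [-3.141, -0.0, 1.639]
contact_force: [0.1, -0.0, -1.3]
width: 0.0456
gripper_force: 30.0
(274, 150, 29, 50) 766.0
(271, 146, 6, 15) 56.5
(245, 120, 11, 12) 58.0
d7 696 [('L', 249, 328), ('R', 270, 325), ('T', 250, 315), ('B', 267, 353)]
d7 10257 [('L', 258, 411), ('R', 361, 444), ('T', 299, 315), ('B', 324, 495)]
shift [  8.4 -51.2 -17.5] turn 0.0 t 21.2 w 46.0 tcp [611.7  33.1 160.5] cl 3.9
```

```bash
python3 -m pendant '[[0.2,[0,0,-40],0],[0.2,[0,0,-80],0],[0.2,[0,0,-100],0],[0.2,[120,-190,-80],0.249],[0.2,[120,-190,-80],0.249],[0.2,[120,-190,-80],0.249],[0.2,[120,-190,-80],0.249],[0.2,[120,-190,-80],0.249],[0.2,[120,-190,-80],0.249],[0.2,[120,-190,-80],0.249],[0.2,[120,-190,-80],0.249]]'; python3 - <<'E'
from h import *
a=grab_frame('top');b=grab_frame('scene');np.save('pics/t8.npy',a);np.save('pics/s8.npy',b)
A=cv2.resize(a[130:230,120:390],None,fx=2.96,fy=2.96,interpolation=cv2.INTER_CUBIC)[:296,:800]
B=cv2.resize(b[80:230,240:390],None,fx=2,fy=2,interpolation=cv2.INTER_CUBIC)
B2=cv2.resize(b[70:170,250:350],None,fx=3,fy=3,interpolation=cv2.INTER_CUBIC)
C=np.zeros((600,800,3),np.uint8);C[:A.shape[0],:A.shape[1]]=A;C[300:,:300]=B;C[300:,300:600]=B2
cv2.imwrite('pics/c8.png',C[:,:,::-1])
h,s,v=hsv(a)
for r in blobs('top',((h<25)|(h>170))&(s>80)&(v>50),.0075,6,(90,120,400,260)): print(*r)
E
```

```text
time: 22.35
tcp_pos: [0.415, 0.1394, 0.2407]
tcp_rot: [3.141, 0.0, 1.389]
contact_force: [0.4, -0.4, -1.0]
width: 0.0454
gripper_force: 30.0
[424.9 -12.7] [35.9 33. ] 0.6 [260. 230.]
[534.9 349.7] [12.5  9.2] -89.5 [141. 193.]
[540.7 249.5] [12.5  9.5] 28.1 [174. 191.]
[574.2 254.3] [12.5  9.2] 1.9 [173. 180.]
[ 593.3 -304.3] [37.5 20.9] 36.0 [356. 175.]
[612.7 322.9] [55.6 30.6] 84.6 [152. 167.]
[621.8 255. ] [39.2 18.7] 34.9 [173. 165.]
[ 636.9 -249.6] [37.3 18.2] -0.6 [338. 161.]
[ 750.1 -198.9] [59.5 21.7] 80.1 [321. 125.]
```

View pics/c8.png

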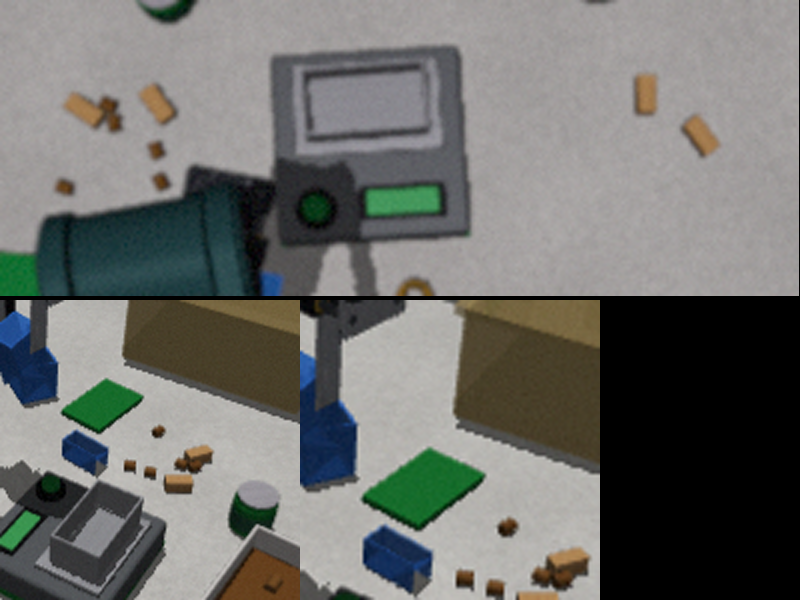

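All five pellets are on the bench, at crop (65,187), (155,150), (160,181), (108,105) and (114,122). The trough is empty on the pan. I'll collect the pellets by hand after returning the scoop. First I level the scoop by dragging its tip backwards along free bench while lowering.

```bash
python3 go.py 392 185 100 -10.4; python3 -m pendant '[[0.2,[41,31,0],0],[0.2,[41,31,50],0],[0.2,[41,31,100],0],[0.2,[41,31,140],0],[0.2,[41,31,150],0],[0.2,[41,31,150],0]]' 6;  python3 go.py 392 185 80 -10.4
```

```text
shift [ 40.9 -31.  140.3] turn -0.001 t 22.4 w 45.6 tcp [415.1 139.2 240.3] cl -10.5
time: 23.05
tcp_pos: [0.4514, 0.1739, 0.0888]
tcp_rot: [-3.138, 0.002, 1.389]
contact_force: [0.0, 0.2, -0.7]
width: 0.046
gripper_force: 6.0
shift [  0.2 -60.4   9. ] turn -0.0 t 23.1 w 46.0 tcp [451.4 173.9  88.8] cl -10.4
```

I flipped a sign there. There was no contact, so raise, move across, and then lower again.

```bash
python3 -m pendant '[[0.2,[0,0,-40],0],[0.2,[0,-30,-60],0],[0.2,[0,-60,-60],0],[0.2,[0,-60,-20],0],[0.2,[0,-60,0],0],[0.2,[0,-60,3],0],[0.2,[0,-60,6],0],[0.2,[0,-60,9],0],[0.2,[0,-60,9],0]]'; python3 go.py 392 185 80 -10.4;python3 -m pendant '[[0.2,[-8,0,3],0],[0.2,[-16,0,6],0],[0.2,[-24,0,9],0],[0.2,[-32,0,13],0],[0.2,[-40,0,17],0],[0.2,[-48,0,21],0]]';  python3 - <<'E'
from h import *
b=grab_frame('scene');a=grab_frame('top');np.save('pics/s9.npy',b)
for cam,im,z in(('top',a,.03),('scene',b,.03)):
    h,s,v=hsv(im);roi=(160,190,260,270) if cam=='top' else (170,100,300,200)
    for r in blobs(cam,(h>100)&(h<125)&(s>110),z,20,roi): print(cam,*r)
E
```

```text
time: 23.95
tcp_pos: [0.3945, 0.1857, 0.0831]
tcp_rot: [3.138, -0.002, 1.39]
contact_force: [0.6, 0.5, -0.1]
width: 0.0458
gripper_force: 6.0
shift [-1.1 -2.4  3.1] turn 0.0 t 23.9 w 45.8 tcp [394.5 185.7  83.1] cl -10.4
time: 24.55
tcp_pos: [0.3858, 0.1377, 0.062]
tcp_rot: [3.138, -0.001, 1.39]
contact_force: [0.8, 0.6, 2.2]
width: 0.046
gripper_force: 6.0
top [472.3 221.1] [67.5 32.3] -6.4 [181. 212.]
scene [477.2 210. ] [82.  60.7] -5.9 [282. 156.]
scene [367.7 175.3] [104.5 102.5] 18.3 [246. 149.]
scene [272.8 380.3] [103.4  55.5] -50.3 [259. 108.]
```

```bash
python3 -m pendant '[[0.2,[-8,0,4],0],[0.2,[-16,0,8],0],[0.2,[-24,0,12],0],[0.2,[-32,0,16],0],[0.2,[-40,0,20],0],[0.2,[-48,0,24],0],[0.2,[-56,0,28],0],[0.2,[-62,0,32],0],[0.2,[-66,0,36],0],[0.2,[-70,0,38],0],[0.2,[-70,0,38],0]]';  python3 - <<'E'
from h import *
b=grab_frame('scene');np.save('pics/s10.npy',b)
s9=np.load('pics/s9.npy')
C=np.hstack([cv2.resize(x[100:200,180:300],None,fx=3.3,fy=3.3,interpolation=cv2.INTER_CUBIC) for x in(s9,b)])
cv2.imwrite('pics/c10.png',C[:,:,::-1])
E
```

```text
time: 25.75
tcp_pos: [0.3714, 0.0687, 0.0221]
tcp_rot: [-3.141, 0.001, 1.389]
contact_force: [1.0, -1.2, -2.2]
width: 0.0462
gripper_force: 6.0
```

View pics/c10.png

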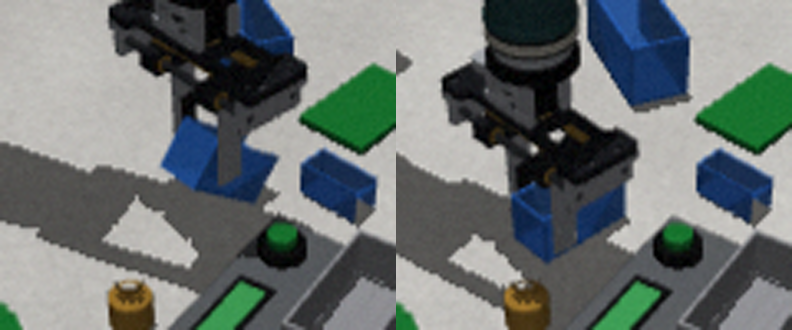

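The right crop shows the scoop almost level on the bench and still gripped. Release so that it settles flat, regrip, and carry it to the rest.

```bash
python3 -m pendant '[[0.62,[0,0,0],0],[0.62,[0,0,0],0],[0.62,[0,0,0],0],[0.62,[0,0,2],0],[0.62,[0,0,2],0],[0.2,[0,0,2],0],[0.2,[0,0,2],0],[0.2,[0,0,2],0],[0.2,[0,0,2],0],[0.2,[0,0,2],0]]' 25; python3 -m pendant '[[0.2,[0,0,-40],0],[0.2,[0,0,-80],0],[0.2,[0,0,-80],0]]'; python3 go.py 414 319 130 -10.4;python3 -m pendant '[[0.2,[250,0,-20],0],[0.2,[250,0,-20],0],[0.2,[250,0,-20],0],[0.2,[250,0,-20],0],[0.2,[250,0,-20],0],[0.2,[250,0,-20],0],[0.2,[250,0,-20],0]]'; python3 go.py 414 319 60 -10.4
```

```text
time: 26.8
tcp_pos: [0.3717, 0.0693, 0.0205]
tcp_rot: [3.142, -0.0, 1.39]
contact_force: [0.7, -0.3, -0.3]
width: 0.0461
gripper_force: 25.0
time: 27.1
tcp_pos: [0.3757, 0.0694, 0.1061]
tcp_rot: [3.13, -0.003, 1.39]
contact_force: [0.6, -0.4, -0.4]
width: 0.0458
gripper_force: 25.0
shift [252.5  -7.  -23.3] turn 0.0 t 27.1 w 45.8 tcp [375.7  69.4 106.1] cl -10.4
time: 27.8
tcp_pos: [0.4159, 0.3155, 0.1188]
tcp_rot: [-3.139, 0.003, 1.392]
contact_force: [-0.6, -1.3, -1.0]
width: 0.0461
gripper_force: 25.0
shift [ 3.3 -2.4 58.8] turn 0.003 t 27.8 w 46.1 tcp [415.9 315.5 118.8] cl -10.2
```

```bash
python3 -m pendant '[[0.2,[3,-2,40],0],[0.2,[3,-2,70],0],[0.2,[3,-2,80],0],[0.2,[3,-2,85],0],[0.2,[3,-2,88],0],[0.2,[3,-2,88],0],[0.2,[3,-2,88],0]]'; python3 -m pendant '[[0.65,[0,0,0],0],[0.65,[0,0,0],0],[0.65,[0,0,0],0],[0.65,[0,0,0],0],[0.65,[0,0,-40],0],[0.65,[0,0,-80],0],[0.65,[0,0,-130],0],[0.65,[-100,0,-150],0],[0.65,[-150,0,-150],0],[0.65,[-200,0,-150],0],[0.65,[-200,0,-150],0]]'; python3 - <<'E'
from h import *
a=grab_frame('top');b=grab_frame('scene');np.save('pics/t11.npy',a);np.save('pics/s11.npy',b)
h,s,v=hsv(a)
for r in blobs('top',(h>100)&(h<125)&(s>120),.05,40,(90,180,230,320)): print('blue',*r)
for r in blobs('top',((h<25)|(h>170))&(s>80)&(v>50),.0075,6,(120,140,200,230)): print(*r)
h,s,v=hsv(b)
for r in blobs('scene',(h>100)&(h<125)&(s>110),.06,40,(262,95,330,160)): print('scene',*r)
E
```

```text
time: 28.5
tcp_pos: [0.4163, 0.3189, 0.0341]
tcp_rot: [3.139, -0.002, 1.39]
contact_force: [-0.7, 0.1, -1.3]
width: 0.046
gripper_force: 25.0
time: 29.6
tcp_pos: [0.379, 0.1217, 0.1829]
tcp_rot: [3.14, -0.0, 1.391]
contact_force: [1.7, -0.3, 1.1]
width: 0.0609
gripper_force: 0.0
blue [273.2 339.7] [138.5  70. ] -32.3 [136. 281.]
blue [423.6 348.7] [95.5 45.6] 79.6 [136. 229.]
blue [471.5 217.4] [64.6 31.5] -5.4 [181. 212.]
[534.9 349.7] [12.5  9.2] -89.5 [141. 193.]
[540.7 249.5] [12.5  9.5] 28.1 [174. 191.]
[574.2 254.3] [12.4  9.2] 1.9 [172. 180.]
[613.6 321.2] [59.2 30. ] 81.0 [152. 167.]
[621.9 254.8] [39.  18.9] 38.0 [173. 165.]
scene [487.8 192.6] [64.5 64.2] 37.3 [281. 154.]
scene [435.1 319.8] [138.8  84.3] 81.5 [290. 126.]
scene [338.9 318.4] [156.1  19.9] -54.3 [264. 116.]
```

The scoop is back on its rest in its original pose. Next I separate the pellet pair from the block and check the trough.

```bash
python3 - <<'E'
from h import *
a=np.load('pics/t11.npy');h,s,v=hsv(a)
print(v[158:176:1,142:162])
for t in(95,105,115):
  for r in blobs('top',((h<25)|(h>170))&(s>80)&(v>45)&(v<t),.0075,4,(120,140,200,200)): print(t,*r)
for r in blobs('top',(h>5)&(h<25)&(s>80)&(v>125),.02,20,(120,140,400,215)): print('blk',*r)
v2=cv2.GaussianBlur(a,(0,0),.7).max(2)
for r in blobs('top',(v2>108)&(v2<165),.063,400,(213,145,276,187)): print('pan',*r)
for r in blobs('top',(v2<104),.109,100,(217,148,271,182)): print('rim',*r)
for r in blobs('top',(np.load('pics/t4.npy').max(2)<104),.109,100,(217,148,271,182)): print('rim before',*r)
E
python3 go.py 541 249.5 120 93.9
```

```text
[[156 157 156 153 160 158 162 165 160 155 160 154 155 154 154 154 155 155
  157 155]
 [158 154 159 155 153 158 158 160 157 156 157 154 156 156 160 162 157 155
  156 150]
 [154 155 152 152 154 157 158 159 161 158 154 153 154 158 158 157 154 155
  155 153]
 [155 151 147 145 137 148 155 152 159 158 157 152 147 145 151 158 156 158
  155 155]
 [158 151 153 150 141 132 128 137 149 154 155 151 131 116 124 140 147 149
  152 154]
 [152 158 155 154 150 139 127 121 124 142 149 141 109  91  92 108 116 121
  144 150]
 [155 157 161 162 153 152 141 127 113 122 132 124  99  90  90  86  78  89
  131 150]
 [154 156 160 161 161 155 152 148 136 125 118  99  92  94  92  84  74  80
  121 148]
 [144 151 157 157 159 161 157 155 149 143 126 109  89  83  92  86  74  85
  131 154]
 [145 144 148 158 156 158 158 156 153 154 151 135 104  81  79  74  77 105
  138 154]
 [153 147 147 147 153 153 161 160 154 163 155 146 108  74  84  83  85 103
  114 137]
 [159 158 154 144 142 149 149 158 159 160 153 127  94  69  88  90  86  80
   83 124]
 [161 159 158 153 148 144 147 148 155 158 139 102  77  88  92  95  94  80
   80 
[... 630 characters left out ...]
.6] [11.2  9.5] 28.0 [172. 180.]
105 [610.6 303.5] [29.8 24.1] -11.8 [156. 169.]
115 [534.9 349.7] [12.5  9.2] -89.5 [141. 193.]
115 [540.7 249.5] [12.5  9.5] 28.1 [174. 191.]
115 [574.2 254.3] [12.4  9.2] 1.9 [172. 180.]
115 [611.  304.4] [30.3 24.5] -7.2 [156. 169.]
blk [ 592.2 -302.7] [37.  17.1] 37.8 [357. 175.]
blk [613.7 328.9] [36.3 17.7] 57.1 [148. 166.]
blk [619.8 253.5] [36.9 17.3] 36.6 [172. 164.]
blk [ 634.5 -247.6] [36.8 18.1] 0.5 [338. 161.]
pan [608.6  35.1] [146.   90.7] -87.0 [242. 169.]
rim [604.8  34.3] [150.4  94.7] -89.5 [243. 164.]
rim before [604.8  34.3] [150.4  94.7] -89.5 [244. 164.]
shift [158.9 134.2  63.2] turn 1.314 t 29.7 w 61.1 tcp [379.2 118.8 183.2] cl -10.8
```

```bash
python3 -c "
from h import *
print(plane('top',[(156.5,165),(157.5,170.5)],.0075)*1000)"; python3 -m pendant '[[0.5,[159,134,30],-1.828],[0.5,[159,134,30],-1.828],[0.5,[159,134,30],-1.828],[0.5,[159,134,30],-1.828],[0.5,[159,134,30],-1.828],[0.5,[159,134,30],-1.828],[0.5,[159,134,30],-1.828],[0.5,[159,134,30],-1.828],[0.5,[159,134,30],-1.828],[0.5,[159,134,30],-1.828],[0.5,[159,134,30],-1.828],[0.5,[159,134,30],-1.828]]'; python3 go.py 541 249.5 15 93.9
```

```text
[[620.37177664 305.24135242]
 [603.27630161 301.51104175]]
time: 30.9
tcp_pos: [0.5398, 0.2568, 0.1519]
tcp_rot: [3.141, -0.001, -3.086]
contact_force: [-0.8, -0.3, -0.1]
width: 0.0469
gripper_force: 0.0
shift [ -0.9  -7.4 136.9] turn -0.013 t 30.9 w 46.9 tcp [539.8 256.8 151.9] cl 93.2
```

```bash
python3 -m pendant '[[0.5,[-1,-7,50],0],[0.5,[-1,-7,100],0],[0.5,[-1,-7,125],0],[0.5,[-1,-7,135],0],[0.5,[-1,-7,136],0],[0.5,[-1,-7,136],0],[0,[-1,-7,136],0],[0,[-1,-7,136],0],[0,[-1,-7,136],0],[0,[-1,-7,136],0],[0,[-1,-7,136],0],[0,[-1,-7,136],0]]' 8; python3 go.py 611 33 160 93.9
```

```text
time: 32.1
tcp_pos: [0.5416, 0.2485, 0.0168]
tcp_rot: [3.141, 0.001, -3.093]
contact_force: [-0.1, 0.9, 1.3]
width: 0.0174
gripper_force: 8.0
shift [ -59.1 -218.6 -143.3] turn -0.02 t 32.1 w 17.4 tcp [541.6 248.5  16.8] cl 92.8
```

```bash
python3 -m pendant '[[0,[0,0,-50],0],[0,[0,0,-100],0],[0,[0,0,-145],0],[0,[-59,-219,-145],-0.02],[0,[-59,-219,-145],-0.02],[0,[-59,-219,-145],-0.02],[0,[-59,-219,-145],-0.02],[0,[-59,-219,-145],-0.02],[0,[-59,-219,-145],-0.02],[0,[-59,-219,-145],-0.02]]'|sed -n '2p;5p'; python3 go.py 611 33 94 93.9
```

```text
tcp_pos: [0.6106, 0.0322, 0.161]
width: 0.0179
shift [-0.5  0.7 67. ] turn -0.001 t 33.1 w 17.9 tcp [610.6  32.2 161. ] cl 93.8
```

```bash
python3 -m pendant '[[0,[0,0,40],0],[0,[0,0,65],0],[0,[0,0,65],0],[0.5,[0,0,65],0],[0.5,[0,0,65],0],[0.5,[0,0,65],0],[0.5,[0,0,30],0],[0.5,[0,0,0],0]]'|sed -n '2p;5p'; python3 go.py 574 254 15 93.9;  python3 -m pendant '[[0.5,[51,218,0],0],[0.5,[51,218,0],0],[0.5,[51,218,0],0],[0.5,[51,218,0],0],[0.5,[51,218,0],0],[0.5,[51,218,0],0],[0.5,[51,218,0],0]]'|sed -n '2p;5p'; python3 go.py 574 254 15 93.9
```

```text
tcp_pos: [0.6108, 0.0327, 0.1631]
width: 0.0466
shift [ 21.7 223.3 148.1] turn 0.0 t 33.9 w 46.6 tcp [610.8  32.7 163.1] cl 93.9
tcp_pos: [0.5454, 0.2468, 0.1627]
width: 0.0472
shift [-28.7   5.2 147.7] turn 0.001 t 34.6 w 47.2 tcp [545.4 246.8 162.7] cl 94.0
```

```bash
python3 -m pendant '[[0.5,[-29,5,50],0],[0.5,[-29,5,100],0],[0.5,[-29,5,135],0],[0.5,[-29,5,146],0],[0.5,[-29,5,147],0],[0.5,[-29,5,147],0],[0,[-29,5,147],0],[0,[-29,5,147],0],[0,[-29,5,147],0],[0,[-29,5,147],0],[0,[-29,5,147],0]]' 8|sed -n '2p;5p'; python3 -m pendant '[[0,[0,0,-50],0],[0,[0,0,-100],0],[0,[0,0,-146],0],[0,[-22,-223,-146],0],[0,[-22,-223,-146],0],[0,[-22,-223,-146],0],[0,[-22,-223,-146],0],[0,[-22,-223,-146],0],[0,[-22,-223,-146],0]]'|sed -n '2p;5p'; python3 go.py 611 33 94 93.9
```

```text
tcp_pos: [0.5737, 0.2535, 0.0146]
width: 0.0178
tcp_pos: [0.6111, 0.0289, 0.1602]
width: 0.0178
shift [-0.2  4.1 66.2] turn -0.005 t 36.6 w 17.8 tcp [611.1  28.9 160.2] cl 93.6
```

```bash
python3 -m pendant '[[0,[0,15,40],0],[0,[0,15,65],0],[0,[0,15,65],0],[0.5,[0,15,65],0],[0.5,[0,15,65],0],[0.5,[0,15,65],0],[0.5,[0,15,30],0],[0.5,[0,15,0],0]]'|sed -n '2p;5p'; python3 -m pendant '[[0.5,[55,307,0],0],[0.5,[55,307,0],0],[0.5,[55,307,0],0],[0.5,[55,307,0],0],[0.5,[55,307,0],0],[0.5,[55,307,0],0],[0.5,[55,307,0],0],[0.5,[55,307,0],0]]'|sed -n '2p;5p'; python3 go.py 535 349.5 15 93.9
```

```text
tcp_pos: [0.6091, 0.0476, 0.1605]
width: 0.0465
tcp_pos: [0.5331, 0.3519, 0.1603]
width: 0.0475
shift [ -1.7  -2.5 145.3] turn 0.004 t 38.2 w 47.5 tcp [533.1 351.9 160.3] cl 94.1
```

```bash
python3 -m pendant '[[0.5,[-2,-2,50],0],[0.5,[-2,-2,100],0],[0.5,[-2,-2,135],0],[0.5,[-2,-2,144],0],[0.5,[-2,-2,145],0],[0.5,[-2,-2,145],0],[0,[-2,-2,145],0],[0,[-2,-2,145],0],[0,[-2,-2,145],0],[0,[-2,-2,145],0],[0,[-2,-2,145],0]]' 8|sed -n '2p;5p'; python3 -m pendant '[[0,[0,0,-50],0],[0,[0,0,-100],0],[0,[0,0,-146],0],[0,[-55,-319,-146],0],[0,[-55,-319,-146],0],[0,[-55,-319,-146],0],[0,[-55,-319,-146],0],[0,[-55,-319,-146],0],[0,[-55,-319,-146],0],[0,[-55,-319,-146],0],[0,[-55,-319,-146],0],[0,[-55,-319,-146],0]]'|sed -n '2p;5p'; python3 go.py 611 18 94 93.9
```

```text
tcp_pos: [0.5363, 0.3483, 0.0157]
width: 0.0194
tcp_pos: [0.6126, 0.0337, 0.1612]
width: 0.0193
shift [  2.6 -15.6  67.2] turn -0.001 t 40.5 w 19.3 tcp [612.6  33.7 161.2] cl 93.9
```

```bash
python3 -m pendant '[[0,[0,-15,40],0],[0,[0,-15,65],0],[0,[0,-15,65],0],[0.5,[0,-15,65],0],[0.5,[0,-15,65],0],[0.5,[0,-15,65],0],[0.5,[0,-15,30],0],[0.5,[0,-15,0],0]]'|sed -n '2p;5p'; python3 go.py 616.5 333 90 148
```

```text
tcp_pos: [0.6131, 0.0192, 0.1614]
width: 0.0468
shift [-25.1 312.8  71.5] turn -0.943 t 41.3 w 46.8 tcp [613.1  19.2 161.4] cl 93.9
```

```bash
python3 -m pendant '[[0.4,[-25,313,0],-0.943],[0.4,[-25,313,0],-0.943],[0.4,[-25,313,0],-0.943],[0.4,[-25,313,0],-0.943],[0.4,[-25,313,0],-0.943],[0.4,[-25,313,0],-0.943],[0.4,[-25,313,0],-0.943],[0.4,[-25,313,0],-0.943],[0.4,[-25,313,0],-0.943]]'|sed -n '2p;5p'; python3 go.py 616.5 333 16 148
```

```text
tcp_pos: [0.6174, 0.3317, 0.1613]
width: 0.0374
shift [ -0.8   1.5 145.3] turn -0.003 t 42.2 w 37.4 tcp [617.4 331.7 161.3] cl 147.8
```

```bash
python3 -m pendant '[[0.4,[-1,1,50],0],[0.4,[-1,1,100],0],[0.4,[-1,1,135],0],[0.4,[-1,1,144],0],[0.4,[-1,1,145],0],[0.4,[-1,1,145],0],[0,[-1,1,145],0],[0,[-1,1,145],0],[0,[-1,1,145],0],[0,[-1,1,145],0],[0,[-1,1,145],0]]' 15|sed -n '2p;5p'; python3 -m pendant '[[0,[0,0,-50],0],[0,[0,0,-100],0],[0,[0,0,-146],0],[0,[237,-142,-146],0.943],[0,[237,-142,-146],0.943],[0,[237,-142,-146],0.943],[0,[237,-142,-146],0.943],[0,[237,-142,-146],0.943],[0,[237,-142,-146],0.943],[0,[237,-142,-146],0.943],[0,[237,-142,-146],0.943],[0,[237,-142,-146],0.943]]'|sed -n '2p;5p'; python3 go.py 611 57 102 93.9
```

```text
tcp_pos: [0.6169, 0.3343, 0.0164]
width: 0.002
tcp_pos: [0.6116, 0.0582, 0.1625]
width: 0.0007
shift [ 0.6 -1.1 60.5] turn 0.002 t 44.5 w 0.7 tcp [611.6  58.2 162.5] cl 94.0
```

```bash
cat > find.py <<'E'
from h import *
a=grab_frame('top');np.save('pics/last.npy',a);h,s,v=hsv(a)
for r in blobs('top',((h<25)|(h>170))&(s>80)&(v>45)&(v<108),.0075,6,(110,125,420,230)): print('dark',*r)
for r in blobs('top',(h>5)&(h<25)&(s>80)&(v>120),.02,15,(110,125,420,230)): print('blk',*r)
E
python3 find.py
```

```text
dark [433.8 -12.6] [33. 12.] -89.4 [259. 227.]
dark [620.7  51.7] [18.4  9.3] -89.6 [239. 165.]
dark [610.9 304.2] [33.3 12.7] 13.3 [157. 168.]
dark [ 744.5 -201.9] [49.1  9.5] -89.6 [322. 126.]
blk [576.5 342.8] [37.4 19. ] 82.4 [143. 178.]
blk [ 592.4 -302.6] [37.5 18.1] 37.9 [357. 175.]
blk [619.9 252.9] [37.4 18.2] 37.9 [173. 165.]
blk [ 634.4 -247.5] [36.8 18.1] -0.6 [338. 161.]
```

```bash
python3 go.py 623.5 305.5 15 102;  python3 -m pendant '[[0.5,[-29,246,0],-0.14],[0.5,[-29,246,0],-0.14],[0.5,[-29,246,0],-0.14],[0.5,[-29,246,0],-0.14],[0.5,[-29,246,0],-0.14],[0.5,[-29,246,0],-0.14],[0.5,[-29,246,0],-0.14]]'|sed -n '2p;5p'; python3 go.py 623.5 305.5 15 102
```

```text
shift [-29.2 245.6 147.5] turn -0.139 t 44.5 w 0.6 tcp [611.6  58.5 162.4] cl 94.0
tcp_pos: [0.6229, 0.3072, 0.1617]
width: 0.0466
shift [ -0.4  -1.7 146.7] turn 0.003 t 45.2 w 46.6 tcp [622.9 307.2 161.7] cl 102.2
```

```bash
python3 -m pendant '[[0.5,[0,-2,50],0],[0.5,[0,-2,100],0],[0.5,[0,-2,135],0],[0.5,[0,-2,145],0],[0.5,[0,-2,146],0],[0.5,[0,-2,146],0],[0,[0,-2,146],0],[0,[0,-2,146],0],[0,[0,-2,146],0],[0,[0,-2,146],0],[0,[0,-2,146],0]]' 8|sed -n '2p;5p'; python3 -m pendant '[[0,[0,0,-50],0],[0,[0,0,-100],0],[0,[0,0,-146],0],[0,[69,-261,-146],0.14],[0,[69,-261,-146],0.14],[0,[69,-261,-146],0.14],[0,[69,-261,-146],0.14],[0,[69,-261,-146],0.14],[0,[69,-261,-146],0.14],[0,[69,-261,-146],0.14]]'|sed -n '2p;5p'; python3 go.py 611 35 96 93.9
```

```text
tcp_pos: [0.6243, 0.3034, 0.0169]
width: 0.02
tcp_pos: [0.6104, 0.0305, 0.1624]
width: 0.0202
shift [-0.9  4.5 66.4] turn -0.005 t 47.4 w 20.2 tcp [610.4  30.5 162.4] cl 93.6
```

```bash
python3 -m pendant '[[0,[0,5,40],0],[0,[0,5,65],0],[0,[0,5,65],0],[0.5,[0,5,65],0],[0.5,[0,5,65],0],[0.5,[0,5,65],0],[0.5,[0,5,30],0],[0.5,[0,5,0],0]]'|sed -n '2p;5p'; python3 find.py; python3 go.py 603 301.5 15 93.9
```

```text
tcp_pos: [0.6097, 0.0389, 0.1625]
width: 0.0467
dark [433.8 -12.6] [33. 12.] -89.4 [260. 227.]
dark [597.1 298.2] [9.5 9.3] 2.1 [158. 172.]
dark [620.7  45.6] [30.6 15.5] -89.6 [241. 165.]
dark [ 744.5 -201.9] [49.1  9.5] -89.6 [322. 126.]
blk [576.5 342.5] [36.9 19. ] 82.4 [143. 178.]
blk [ 592.  -302.5] [37.  17.6] 37.9 [356. 175.]
blk [622.7 248.3] [37.4 17.3] 20.0 [174. 164.]
blk [ 633.  -247.5] [33.9 18.1] -0.6 [338. 161.]
shift [ -6.5 262.9 154.9] turn 0.0 t 48.2 w 47.0 tcp [612.9  38.8 170. ] cl 93.9
```

```bash
python3 -m pendant '[[0.4,[-3,261,0],0],[0.4,[-3,261,0],0],[0.4,[-3,261,0],0],[0.4,[-3,261,0],0],[0.4,[-3,261,0],0],[0.4,[-3,261,0],0],[0.4,[-3,261,0],0],[0.4,[-3,261,0],0]]'|sed -n '2p;5p'; python3 go.py 598.5 299.5 15 93.9
```

```text
tcp_pos: [0.5956, 0.2983, 0.1623]
width: 0.0375
shift [ -3.    1.2 147.3] turn -0.0 t 49.0 w 37.5 tcp [595.6 298.3 162.3] cl 93.9
```

```bash
python3 -m pendant '[[0.4,[-3,1,50],0],[0.4,[-3,1,100],0],[0.4,[-3,1,135],0],[0.4,[-3,1,145],0],[0.4,[-3,1,146],0],[0.4,[-3,1,146],0],[0,[-3,1,146],0],[0,[-3,1,146],0],[0,[-3,1,146],0],[0,[-3,1,146],0],[0,[-3,1,146],0]]' 8|sed -n '2p;5p'; python3 -m pendant '[[0,[0,0,-50],0],[0,[0,0,-100],0],[0,[0,0,-146],0],[0,[7,-284,-146],0],[0,[7,-284,-146],0],[0,[7,-284,-146],0],[0,[7,-284,-146],0],[0,[7,-284,-146],0],[0,[7,-284,-146],0],[0,[7,-284,-146],0],[0,[7,-284,-146],0]]'|sed -n '2p;5p'; python3 go.py 611 15 96 93.9
```

```text
tcp_pos: [0.5988, 0.3005, 0.0171]
width: 0.0148
tcp_pos: [0.6106, 0.0163, 0.1622]
width: 0.0146
shift [-0.3 -1.4 66.2] turn -0.001 t 51.2 w 14.6 tcp [610.6  16.3 162.2] cl 93.8
```

```bash
python3 -m pendant '[[0,[0,0,40],0],[0,[0,0,65],0],[0,[0,0,65],0],[0.5,[0,0,65],0],[0.5,[0,0,65],0],[0.5,[0,0,65],0],[0.5,[0,0,30],0],[0.5,[0,0,0],0]]'|sed -n '2p;5p'; python3 find.py; python3 go.py 622.7 248.3 16 110; python3 go.py 576.5 342.5 16 172.4
```

```text
tcp_pos: [0.6101, 0.0171, 0.1622]
width: 0.0467
dark [433.9 -21.6] [19.1  6.4] 45.6 [263. 227.]
dark [615.9  63.9] [30.6 12.4] -89.6 [234. 167.]
dark [ 744.5 -201.9] [49.1  9.5] -89.6 [322. 126.]
blk [576.1 343.3] [35.5 19. ] 82.3 [143. 178.]
blk [ 592.1 -302.8] [37.2 17.7] 36.1 [357. 175.]
blk [622.2 248.6] [38.3 16.3] 20.0 [174. 164.]
blk [ 634.4 -247.5] [36.9 18.1] -0.6 [338. 161.]
shift [-23.8 230.4 153.6] turn -0.28 t 52.0 w 47.0 tcp [613.3  16.8 169.7] cl 93.9
shift [ 15.8 327.6 153.2] turn -1.369 t 52.0 w 47.0 tcp [613.3  16.8 169.7] cl 93.9
```

```bash
python3 -m pendant '[[0.5,[-24,230,0],-0.28],[0.5,[-24,230,0],-0.28],[0.5,[-24,230,0],-0.28],[0.5,[-24,230,0],-0.28],[0.5,[-24,230,0],-0.28],[0.5,[-24,230,0],-0.28],[0.5,[-24,230,0],-0.28]]'|sed -n '2p;5p'; python3 go.py 622.5 248.3 16 110
```

```text
tcp_pos: [0.6187, 0.2483, 0.1618]
width: 0.0469
shift [ -3.7  -1.3 145.8] turn 0.001 t 52.8 w 46.9 tcp [618.7 248.3 161.8] cl 110.1
```

```bash
python3 -m pendant '[[0.5,[-4,-1,50],0],[0.5,[-4,-1,100],0],[0.5,[-4,-1,135],0],[0.5,[-4,-1,144],0],[0.5,[-4,-1,145],0],[0.5,[-4,-1,145],0],[0,[-4,-1,145],0],[0,[-4,-1,145],0],[0,[-4,-1,145],0],[0,[-4,-1,145],0],[0,[-4,-1,145],0]]' 15|sed -n '2p;5p'; python3 -m pendant '[[0,[0,0,-50],0],[0,[0,0,-100],0],[0,[0,0,-150],0],[0,[76,-176,-150],0.28],[0,[76,-176,-150],0.28],[0,[76,-176,-150],0.28],[0,[76,-176,-150],0.28],[0,[76,-176,-150],0.28],[0,[76,-176,-150],0.28],[0,[76,-176,-150],0.28]]'|sed -n '2p;5p'; python3 go.py 611 57 102 93.9
```

```text
tcp_pos: [0.6234, 0.2483, 0.018]
width: 0.0198
tcp_pos: [0.6117, 0.0579, 0.1673]
width: 0.02
shift [ 0.8 -0.9 65.3] turn 0.001 t 54.9 w 20.0 tcp [611.7  57.9 167.3] cl 94.0
```

```bash
python3 -m pendant '[[0,[0,-1,40],0],[0,[0,-1,64],0],[0,[0,-1,64],0],[0.32,[0,-1,64],0],[0.32,[0,-1,64],0],[0.32,[0,-1,64],0],[0.32,[0,-1,30],0],[0.32,[0,-1,0],0]]'|sed -n '2p;5p'; python3 go.py 576.3 343 16 172.4
```

```text
tcp_pos: [0.6112, 0.056, 0.1675]
width: 0.0305
shift [ 14.9 288.7 151.6] turn -1.37 t 55.6 w 30.5 tcp [611.2  56.  167.5] cl 93.9
```

```bash
python3 -m pendant '[[0.5,[15,289,0],1.772],[0.5,[15,289,0],1.772],[0.5,[15,289,0],1.772],[0.5,[15,289,0],1.772],[0.5,[15,289,0],1.772],[0.5,[15,289,0],1.772],[0.5,[15,289,0],1.772],[0.5,[15,289,0],1.772],[0.5,[15,289,0],1.772],[0.5,[15,289,0],1.772],[0.5,[15,289,0],1.772],[0.5,[15,289,0],1.772]]'|sed -n '2p;5p'; python3 find.py; python3 go.py 576.3 343 16 172.4
```

```text
tcp_pos: [0.5771, 0.3433, 0.1677]
width: 0.0471
dark [576.6 343.7] [34.6 18.6] -89.6 [144. 179.]
dark [618.2  69. ] [33.7 21.1] -81.3 [233. 167.]
dark [ 744.5 -201.9] [49.1  9.5] -89.6 [322. 126.]
blk [ 592.  -302.1] [37.9 17.7] 36.1 [356. 175.]
blk [ 633.  -247.4] [34.  18.1] -0.6 [338. 161.]
blk [633.7  52.9] [39.3 21.5] 45.1 [238. 160.]
shift [ -0.4  -0.9 151.7] turn -0.005 t 56.9 w 46.7 tcp [577.2 343.2 167.7] cl -7.9
```

```bash
python3 -m pendant '[[0.5,[0,-1,50],0],[0.5,[0,-1,100],0],[0.5,[0,-1,140],0],[0.5,[0,-1,150],0],[0.5,[0,-1,151],0],[0.5,[0,-1,151],0],[0,[0,-1,151],0],[0,[0,-1,151],0],[0,[0,-1,151],0],[0,[0,-1,151],0],[0,[0,-1,151],0]]' 15|sed -n '2p;5p'; python3 -m pendant '[[0,[0,0,-50],0],[0,[0,0,-100],0],[0,[0,0,-150],0],[0,[-320,78,-150],-1.772],[0,[-320,78,-150],-1.772],[0,[-320,78,-150],-1.772],[0,[-320,78,-150],-1.772],[0,[-320,78,-150],-1.772],[0,[-320,78,-150],-1.772],[0,[-320,78,-150],-1.772],[0,[-320,78,-150],-1.772],[0,[-320,78,-150],-1.772]]'|sed -n '2p;5p'; python3 go.py 611 15 102 93.9
```

```text
tcp_pos: [0.5763, 0.3433, 0.0168]
width: 0.0196
tcp_pos: [0.6126, 0.0139, 0.1662]
width: 0.0199
shift [ 1.9  0.4 64.2] turn -0.448 t 59.2 w 19.9 tcp [612.6  13.9 166.2] cl 68.3
```

```bash
python3 -m pendant '[[0,[2,0,0],-0.448],[0,[2,0,0],-0.448],[0,[2,0,0],-0.448],[0,[2,0,0],-0.448],[0,[2,0,40],-0.448],[0,[2,0,64],-0.448],[0,[2,0,64],-0.448],[0.32,[2,0,64],-0.448],[0.32,[2,0,64],-0.448],[0.32,[2,0,64],-0.448],[0.32,[2,0,30],-0.448],[0.32,[2,0,0],-0.448]]'; python3 go.py 634 -247.5 16 90;python3 go.py 592 -302.5 16 127
```

```text
time: 60.4
tcp_pos: [0.6102, 0.0168, 0.1663]
tcp_rot: [3.141, -0.002, -3.077]
contact_force: [0.1, 0.6, 1.3]
width: 0.0303
gripper_force: 0.0
shift [  -6.9 -265.4  150.1] turn 0.065 t 60.4 w 30.3 tcp [610.2  16.8 166.3] cl 93.7
shift [  38.5 -317.5  150.2] turn -0.581 t 60.4 w 30.3 tcp [610.2  16.8 166.3] cl 93.7
```

```bash
python3 -m pendant '[[0.5,[-7,-265,0],0.06],[0.5,[-7,-265,0],0.06],[0.5,[-7,-265,0],0.06],[0.5,[-7,-265,0],0.06],[0.5,[-7,-265,0],0.06],[0.5,[-7,-265,0],0.06],[0.5,[-7,-265,0],0.06],[0.5,[-7,-265,0],0.06]]'|sed -n '2p;5p'; python3 find.py; python3 go.py 634 -247.5 16 90
```

```text
tcp_pos: [0.6352, -0.2461, 0.1663]
width: 0.0469
dark [611.6  77.7] [44.4 16.7] -70.8 [229. 169.]
dark [623.8  42.6] [21.7  6.1] 0.8 [241. 165.]
dark [ 746.  -188.1] [15.3  6.3] -89.6 [317. 126.]
blk [ 591.9 -302.6] [37.2 18.3] 36.1 [356. 175.]
blk [627.7  21. ] [21.5 18.2] 0.7 [249. 162.]
blk [ 631.4 -247.4] [30.9 18.1] -0.6 [338. 162.]
blk [632.4  55.4] [34.5 22.8] -12.9 [237. 161.]
shift [  1.4  -2.3 150.5] turn 0.007 t 61.2 w 46.9 tcp [ 635.3 -245.4  166.5] cl 90.4
```

```bash
python3 -m pendant '[[0.5,[1,-2,50],0],[0.5,[1,-2,100],0],[0.5,[1,-2,140],0],[0.5,[1,-2,149],0],[0.5,[1,-2,150],0],[0.5,[1,-2,150],0],[0,[1,-2,150],0],[0,[1,-2,150],0],[0,[1,-2,150],0],[0,[1,-2,150],0],[0,[1,-2,150],0]]' 15|sed -n '2p;5p'; python3 -m pendant '[[0,[0,0,-50],0],[0,[0,0,-100],0],[0,[0,0,-150],0],[0,[23,120,-160],0],[0,[23,120,-160],0],[0,[23,120,-160],0]]'|sed -n '2p;5p'; python3 - <<'E'
from h import *
a=grab_frame('top');b=grab_frame('scene')
A=cv2.resize(a[140:190,210:280],None,fx=5.5,fy=5.5,interpolation=cv2.INTER_CUBIC)
B=cv2.resize(b[160:230,250:320],None,fx=5.5,fy=5.5,interpolation=cv2.INTER_CUBIC)
C=np.zeros((390,780,3),np.uint8);C[:275,:385]=A;C[:385,390:775]=B
cv2.imwrite('pics/c12.png',C[:,:,::-1])
E
```

```text
tcp_pos: [0.6343, -0.2495, 0.0168]
width: 0.0202
tcp_pos: [0.6101, -0.1263, 0.1779]
width: 0.0202
```

View pics/c12.png

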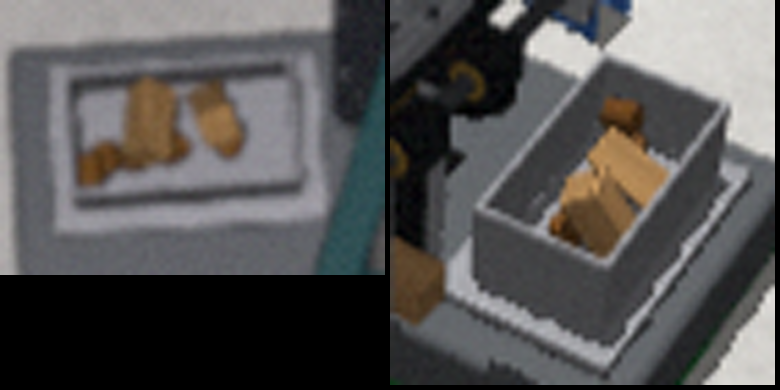

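The trough sits well inside the pan with the pellets and two blocks in it. The right (-y) end is free, at top crop x 245 to 295. Drop the third block there.

```bash
python3 -m pendant '[[0,[0,50,0],-0.06],[0,[0,100,0],-0.06],[0,[0,133,0],-0.06],[0,[0,133,0],-0.06],[0,[0,133,0],-0.06]]'|sed -n '2p;5p'; python3 go.py 611 7 107 93.9
```

```text
tcp_pos: [0.61, 0.0029, 0.176]
width: 0.0198
shift [-1.3  4.1 69. ] turn -0.002 t 63.5 w 19.8 tcp [610.    2.9 176. ] cl 93.8
```

```bash
python3 -m pendant '[[0,[-1,4,35],0],[0,[-1,4,55],0],[0,[-1,4,63],0],[0,[-1,4,68],0],[0,[-1,4,68],0]]'; python3 -m pendant '[[0.28,[0,0,0],0],[0.28,[0,0,0],0],[0.28,[0,0,0],0],[0.28,[0,0,-40],0],[0.28,[0,0,-65],0],[0.4,[0,0,-65],0]]'; python3 go.py 592 -302.5 16 126.5
```

```text
time: 64.05
tcp_pos: [0.6173, 0.0039, 0.1217]
tcp_rot: [-3.137, 0.022, -3.08]
contact_force: [-3.7, -0.6, 31.7]
width: 0.0199
gripper_force: 30.0
time: 64.65
tcp_pos: [0.6133, 0.0048, 0.1789]
tcp_rot: [-3.139, 0.01, -3.079]
contact_force: [0.6, -0.3, -0.4]
width: 0.0314
gripper_force: 0.0
shift [  42.  -305.   163.2] turn -0.575 t 64.7 w 31.4 tcp [613.3   4.8 178.9] cl 93.6
```

Something resisted at TCP z=122, 31 N up. Check the state numerically before continuing.

```bash
python3 -m pendant '[[0.5,[0,-60,0],0],[0.5,[0,-130,0],0],[0.5,[0,-180,0],0],[0.5,[0,-180,0],0]]'|sed -n '2p'; python3 find.py; python3 - <<'E'
from h import *
a=np.load('pics/last.npy');v=cv2.GaussianBlur(a,(0,0),.7).max(2);s=cv2.cvtColor(a,cv2.COLOR_RGB2HSV)[:,:,1]
for y in (152,156,160,164,168,172,176,180): print(y,v[y,210:280])
print('cols');
for x in (225,245,255,262): print(x,v[143:192,x])
E
```

```text
tcp_pos: [0.6209, -0.1773, 0.1708]
dark [611.1  78.7] [42.5 17.1] -68.7 [230. 169.]
dark [626.5  42.8] [28.1  8.8] -5.4 [241. 164.]
dark [646.9  26.3] [18.2 13.3] -67.4 [248. 157.]
blk [ 585.4 -307.5] [19.2 17.3] 44.4 [359. 177.]
blk [624.4   7.4] [46.3 40.2] 76.7 [255. 164.]
blk [632.2  55.5] [36.2 18.1] -4.8 [238. 161.]
152 [158 126 100  95  97  99  98  98 108 123 131 131 127 120 117 115 115 115
 116 116 116 117 115 112 110 110 112 114 115 111 105  99  98  99  97  94
  91  89  87  86  86  84  81  81  80  79  77  76  74  75  75  87 104 117
 133 144 138 119 104 101 101  99  98  93  89 105 142 165 170 169]
156 [160 128 102  97  99 100  99  99 109 130 142 133 103  75  74  87  96 101
 105 108 112 111 102 100 106 118 127 125 120 117 117 119 120 119 115 111
 107 104 101  97  98 110 129 137 133 131 129 129 133 138 139 137 129 117
 113 129 144 139 120 106 101 100 100  97  91 103 142 167 172 172]
160 [162 131 103  97  99 100 101 102 114 137 147 139 118 108 122 139 149 152
 151 151 149 139 129 117 114 121 130 129 126 126 121 106 103 118 118 108
 111 125 137 142 146 148 139 128 126 131 136 138
[... 1656 characters left out ...]
03 103 102 103 109 102  86  93 128
 152 158 152 129 107 102 105 106 107 108 106 105 105]
245 [170 170 160 134 106  97 100 107 110  94  71  76 100 111 108 104 105 108
 116 127 133 133 132 131 132 139 147 151 152 150 135 102  77  91 130 157
 163 153 129 110 105 106 106 105 106 106 106 105 100]
255 [173 172 158 128 105  99 108 116 102  79  78 105 128 131 130 129 130 131
 132 132 133 135 137 137 136 135 133 135 136 130 105  81  91 130 156 162
 149 121 102 101 105 106 105 105 106 106 106 103  89]
262 [171 161 135 107  97 103 113 117 111 104 104 116 127 129 121 118 123 129
 126 120 113 109 105 101 101 110 121 126 129 118  94  88 115 146 162 162
 151 128 109 105 105 106 106 106 107 108 107  96  73]
```

```bash
cat > asc.py <<'E'
from h import *
b=grab_frame('scene');h,s,v=hsv(b)
for y in range(166,228):
    print(y,''.join('B' if (5<h[y,x]<25 and s[y,x]>90 and v[y,x]>140) else 'o' if ((h[y,x]<25 or h[y,x]>170) and s[y,x]>90 and v[y,x]>45) else '#' if v[y,x]<85 else '.' if v[y,x]>125 else '-' for x in range(258,316)))
E
python3 asc.py
```

```text
166 ###################........------.........................
167 ###################.........----..........................
168 ###################...........-...........................
169 ###################.......................................
170 ###################.......................................
171 ###################...........---.........................
172 ##################---.........####--......................
173 #################------......########-....................
174 #################--------...###########--.................
175 #################--------..-##############-...............
176 #############--##-------..-#################--............
177 ######-#######-##------..-#####################-..........
178 #################------..######oooooo############--.......
179 #####-########-##-----..#######ooooooo#############-......
180 #--###########-#-----..#######oooooooo#############..-....
181 ##--#############---..-#######oooooooo############-.#.....
182 ################---..-#######-#ooooooo###########-.-#.....
183 #########----##---..-####
[... 2105 characters left out ...]
####---
217 -------###-.......##################..--------########----
218 ---------###-.........#############...##------#######----.
219 -----------###--.......############..##------########---..
220 --------------##--.......##########.-#------########---...
221 ----------------##--.......#######.-#-------########---...
222 ------------------##--........###..#-------########---....
223 ##-----------------###--..........#-------########----....
224 ####-----------------###--.......--------########----.....
225 #####------------------###--....-#-------#######----......
226 ########-----------------###--..#-------########----......
227 #########------------------###-#-------########----.......
```

All rims are visible all round and everything lies inside. Now the fourth block, approached with the wrist turned the other way because of the joint-6 range.

```bash
python3 -m pendant '[[0.5,[10,-30,0],1.3],[0.5,[10,-30,0],1.3],[0.5,[10,-30,0],1.3],[0.5,[10,-30,0],1.3],[0.5,[10,-30,0],1.3],[0.5,[10,-30,0],1.3],[0.5,[10,-30,0],1.3],[0.5,[10,-30,0],1.3],[0.5,[10,-30,0],1.3]]'|sed -n '2p'; python3 go.py 592 -302.5 16 126.5; python3 find.py|grep blk
```

```text
tcp_pos: [0.6135, -0.2026, 0.1715]
shift [-87.8 -52.5 155.5] turn 1.265 t 66.0 w 46.9 tcp [ 613.5 -202.6  171.5] cl 19.0
blk [624.4   7.2] [46.6 40.9] 78.2 [255. 164.]
blk [632.2  55.4] [36.2 17.8] -4.8 [238. 161.]
```

```bash
python3 -m pendant '[[0.5,[-88,-52,0],1.265],[0.5,[-88,-52,0],1.265],[0.5,[-88,-52,0],1.265],[0.5,[-88,-52,0],1.265],[0.5,[-88,-52,0],1.265],[0.5,[-88,-52,0],1.265],[0.5,[-88,-52,0],1.265],[0.5,[-88,-52,0],1.265],[0.5,[-88,-52,0],1.265]]'|sed -n '2p'; python3 go.py 592 -302.5 16 126.5; python3 - <<'E'
from h import *
b=grab_frame('scene');h,s,v=hsv(b)
for im in (np.load('pics/s11.npy'),b):
    h,s,v=hsv(im)
    for r in blobs('scene',(h>5)&(h<25)&(s>80)&(v>80),.01,10,(170,270,260,330)): print(*r)
E
```

```text
tcp_pos: [0.5936, -0.3028, 0.1718]
shift [ -1.   -0.8 155.8] turn 0.002 t 67.0 w 46.8 tcp [ 593.6 -302.8  171.8] cl -53.4
[ 586.5 -300.7] [39.6 18.2] 36.7 [191. 305.]
[ 629.9 -245.6] [39.6 20. ] 1.6 [223. 297.]
[ 589.  -304.4] [39.1 27.1] 36.7 [191. 307.]
```

```bash
python3 -m pendant '[[0.5,[-1,-1,50],0],[0.5,[-1,-1,100],0],[0.5,[-1,-1,140],0],[0.5,[-1,-1,149],0],[0.5,[-1,-1,149],0],[0.5,[-1,-1,149],0],[0,[-1,-1,149],0],[0,[-1,-1,149],0],[0,[-1,-1,149],0],[0,[-1,-1,149],0],[0,[-1,-1,149],0]]' 15|sed -n '2p;5p'; python3 -m pendant '[[0,[0,0,-50],0],[0,[0,0,-100],0],[0,[0,0,-155],0],[0,[240,-291,-155],0.571],[0,[240,-291,-155],0.571],[0,[240,-291,-155],0.571],[0,[240,-291,-155],0.571],[0,[240,-291,-155],0.571],[0,[240,-291,-155],0.571],[0,[240,-291,-155],0.571],[0,[240,-291,-155],0.571],[0,[240,-291,-155],0.571]]'|sed -n '2p;5p'; python3 go.py 609 74 128 93.9
```

```text
tcp_pos: [0.5933, -0.3029, 0.0255]
width: 0.02
tcp_pos: [0.6103, 0.0784, 0.1792]
width: 0.0194
shift [-1.6  4.4 51.1] turn 0.009 t 69.3 w 19.4 tcp [610.3  78.4 179.2] cl -85.6
```

```bash
python3 -m pendant '[[0,[-1,4,20],0],[0,[-1,4,40],0],[0,[-1,4,47],0],[0,[-1,4,50],0],[0,[-1,4,52],0],[0,[-1,4,52],0],[0,[-1,4,52],0]]'|sed -n '2p;4p'
```

```text
tcp_pos: [0.6106, 0.0699, 0.1285]
contact_force: [0.5, -0.8, 0.3]
```

```bash
python3 -m pendant '[[0,[0,-4,0],0],[0,[0,-4,3],0],[0,[0,-4,3],0],[0.28,[0,-4,3],0],[0.28,[0,-4,3],0],[0.28,[0,-4,3],0],[0.28,[0,-4,-30],0],[0.28,[0,-4,-60],0],[0.3,[0,-4,-60],0]]'|sed -n '2p;4p;5p'; python3 -m pendant '[[0.3,[-60,0,-20],0],[0.3,[-120,0,-20],0],[0.3,[-120,0,-20],0],[0.3,[-120,0,-20],0],[0.3,[-120,0,-20],0]]'|sed -n '2p'; python3 asc.py|sed -n '1,46p'; python3 find.py
```

```text
tcp_pos: [0.6124, 0.0741, 0.1934]
contact_force: [0.7, 0.6, 0.5]
width: 0.0279
tcp_pos: [0.4902, 0.0655, 0.2071]
166 .....---...................#####-.........................
167 ....-####-..................###-..........................
168 ...-#######---................-...........................
169 ..#############-..............-...........................
170 .################-............-#-.........................
171 ###################--........-####--......................
172 ######################-.....-########-....................
173 ########################-...###########-..................
174 ##########################-##############-................
175 #########################################--...............
176 ######################################oooBBo---...........
177 #####################################ooooBBoo###-.........
178 ###############################oo###ooooBBooo#####--......
179 ###############################o###ooooBBooooo######......
180 -#############################oooo#ooooooooooo#####---....
181 ##############################o#oooooo
[... 1502 characters left out ...]
oooo--###########..##----#####
206 ##########################----#-.-###########.-##----#####
207 ############################--..-###########.-##----######
208 ##############################--###########..##-----######
209 ##########################################..-#-----#######
210 #########################################..-##----########
211 ......##################################...##----#########
dark [433.8 -12.6] [33. 12.] -89.4 [260. 227.]
dark [643.7  90.4] [15.4  6.2] -89.6 [226. 158.]
dark [627.   10.3] [59.9 31.6] 56.3 [252. 163.]
dark [647.2  57.8] [22.2 17.7] -70.8 [237. 157.]
dark [ 744.5 -201.9] [49.1  9.5] -89.6 [322. 126.]
blk [635.7  -7.7] [21.2 12.3] -89.6 [258. 160.]
```

```bash
python3 -m pendant '[[0,[-90,185,0],0],[0,[-90,185,0],0],[0,[-90,185,0],0],[0,[-90,185,0],0],[0,[-90,185,0],0],[0,[-90,185,0],0]]'|sed -n '2p'; python3 asc.py|sed -n '3,46p'; python3 - <<'E'
from h import *
a=grab_frame('top');h,s,v=hsv(a)
for y in range(145,185): print(y,''.join('B' if (5<h[y,x]<25 and s[y,x]>80 and v[y,x]>118) else 'o' if ((h[y,x]<25 or h[y,x]>170) and s[y,x]>80 and v[y,x]>45) else '#' if v[y,x]<100 else '.' for x in range(212,276)))
for r in blobs('top',(h>45)&(h<90)&(s>120),.066,20,(210,180,240,215)): print('btn',*r)
E
```

```text
tcp_pos: [0.4137, -0.1267, 0.207]
168 ...----------.................-...........................
169 ..##--------#--...........................................
170 .##---------##---..............-..........................
171 ###---------###-----..........-##-........................
172 ####-------####-------.......-#####--.....................
173 ######---######---------....-#########-...................
174 ###############-----------..#############-................
175 ###############------------##############--...............
176 ###############----------.-##########oooBBBo---...........
177 ###############---------.-###########BBBBBBoo###-.........
178 ###############--------.-######ooooooBBBBBooo####---......
179 -##############---------######oooooBBBBBBooooo######......
180 --############--------.#######oooooooooooooooo#####---....
181 ---#########----------########oooooooooooooooo####--#-....
182 ------###-----------.-########o#ooooooooooooooo##-.-#.....
183 -------------------.-##########ooo##ooooooooooo##.-##.....
184 ------------------.-###########oBoo#oooooooooooo--###.
[... 3811 characters left out ...]
##################.........######
176 .######.....########################......................######
177 .###.##.....##########....................................######
178 .#######..................................................###.##
179 .######..................................................#######
180 .######.................................................########
181 .##.###.................................#############.##########
182 .######................#########################################
183 .##############.##.#############.###############.##.##..########
184 .###########.###############################.#############.#####
btn [509.4  83.5] [26.3 26.1] 1.0 [226. 200.]
```

All four blocks and all five pellets are inside the trough. The trough is centred within the pan, and there are no strays. Next I locate the button top from two views.

```bash
python3 - <<'E'
from h import *
P=[]
for cam,roi in(('top',(210,190,240,215)),('scene',(250,160,285,190))):
    im=grab_frame(cam);h,s,v=hsv(im);m=((h>45)&(h<90)&(s>120)&(v>75)).astype(np.uint8)
    x0,y0,x1,y1=roi;q=np.zeros_like(m);q[y0:y1,x0:x1]=m[y0:y1,x0:x1]
    k,L,st,ce=cv2.connectedComponentsWithStats(q);i=1+st[1:,4].argmax();print(cam,ce[i],st[i]);o,d=ray(cam,[ce[i]]);P.append((o,d[0]/np.linalg.norm(d[0])))
(o1,d1),(o2,d2)=P;t=np.linalg.lstsq(np.c_[d1,-d2],o2-o1,rcond=None)[0]
print((o1+d1*t[0])*1000,(o2+d2*t[1])*1000)
E
python3 go.py 509 84 150 93.9
```

```text
top [226.01724138 199.82758621] [222 196   9   9  58]
scene [264.93333333 170.37777778] [261 168   9   6  45]
[507.32351481  84.10875391  76.39511232] [505.48346518  82.52670263  76.07063623]
shift [ 109.8 -200.6   57.3] turn 0.005 t 72.3 w 0.6 tcp [ 414.2 -124.2  207.2] cl -85.8
```

```bash
python3 -m pendant '[[0,[108,-201,40],0.005],[0,[108,-201,40],0.005],[0,[108,-201,40],0.005],[0,[108,-201,40],0.005],[0,[108,-201,40],0.005],[0,[108,-201,40],0.005],[0,[108,-201,40],0.005],[0,[108,-201,80],0.005],[0,[108,-201,100],0.005],[0,[108,-201,100],0.005],[0,[108,-201,100],0.005]]'; python3 go.py 508 84 96 93.9
```

```text
time: 73.45
tcp_pos: [0.507, 0.0821, 0.1082]
tcp_rot: [3.141, -0.001, 0.065]
contact_force: [-0.5, 0.1, 0.8]
width: 0.0003
gripper_force: 0.0
shift [ 1.1 -1.9 12.2] turn -0.003 t 73.5 w 0.3 tcp [507.   82.1 108.2] cl -86.3
```

```bash
python3 -m pendant '[[0,[1,-2,6],0],[0,[1,-2,10],0],[0,[1,-2,13],0],[0,[1,-2,15],0],[0,[1,-2,17],0],[0,[1,-2,17],0],[0,[1,-2,17],0]]'|sed -n '2p;4p';python3 -m pendant '[[0,[0,0,1],0],[0,[0,0,2],0],[0,[0,0,2],0]]'|sed -n '2p;4p'
```

```text
tcp_pos: [0.5078, 0.0848, 0.0908]
contact_force: [-0.5, -0.0, 2.6]
tcp_pos: [0.5078, 0.0848, 0.0886]
contact_force: [-0.4, -0.1, 2.4]
```

```bash
python3 -m pendant '[[0,[0,0,1],0],[0,[0,0,2],0],[0,[0,0,2],0]]'|sed -n '2p;4p'; python3 -m pendant '[[0,[0,0,1],0],[0,[0,0,2],0],[0,[0,0,2],0]]'|sed -n '2p;4p'
```

```text
tcp_pos: [0.5079, 0.0848, 0.0866]
contact_force: [-0.9, 0.5, 3.8]
tcp_pos: [0.5079, 0.0849, 0.0852]
contact_force: [-3.3, -0.3, 7.6]
```

```bash
python3 -m pendant '[[0,[0,0,1],0],[0,[0,0,1],0],[0,[0,0,1],0]]'|sed -n '2p;4p'
```

```text
tcp_pos: [0.5079, 0.0849, 0.0851]
contact_force: [-4.0, -0.8, 11.5]
```

The button has bottomed out: the force climbs with no further travel. Retreat, check once more, and hand in.

```bash
python3 -m pendant '[[0,[0,0,-30],0],[0,[0,0,-80],0],[0,[0,0,-120],0],[0,[-100,100,-120],0],[0,[-100,100,-120],0],[0,[-100,100,-120],0],[0,[-100,100,-120],0]]'|sed -n '1,4p'; python3 - <<'E'
from h import *
a=grab_frame('top');h,s,v=hsv(a)
for r in blobs('top',(h>100)&(h<125)&(s>120),.05,40,(90,180,160,250)): print('scoop',*r)
for r in blobs('top',((h<25)|(h>170))&(s>80)&(v>45),.0075,6,(90,135,420,260)): print('brown',*r)
for y in range(148,182,3): print(y,''.join('o' if ((h[y,x]<25 or h[y,x]>170) and s[y,x]>80) else '#' if v[y,x]<100 else '.' for x in range(212,276)))
E
```

```text
time: 76.05
tcp_pos: [0.4123, -0.024, 0.2028]
tcp_rot: [3.14, 0.001, 0.061]
contact_force: [-0.3, 0.8, 0.8]
scoop [422.7 345.7] [102.4  45.6] 80.2 [137. 229.]
brown [628.6  10. ] [55.5 42.1] 74.9 [254. 163.]
brown [627.7  72.6] [61.4 49.8] -75.3 [232. 163.]
148 ..............#################################################.
151 ####################....................#.########.....#########
154 #######...##############oo##################.......#.....#######
157 #######...##o#ooo##...oooooooo...oooooo#............#....#######
160 #######....#oooooo#..ooooooooo#..#ooooooooooooooooo......#######
163 ######.....ooooooo###ooooooooo#....ooooooooooooooo#......#######
166 #######.....oooooooooooooooooooo.....ooooooooooooo##.....#######
169 .#####.....#oooooooooooooo#####.........ooooooooo#.......#######
172 .######....#ooooo#........................................######
175 .#######.....####################################.........######
178 .#######..................................................######
181 .######................................#########################
```

```bash
python3 -c "
from workcell import *
print(sign_off())"
```

```text
the job is handed in; nothing more can be done
None
```

I handed the job in at about 76 s: the trough is centred on the pan with all five pellets and all four blocks in it, the scoop is upright on its rest, and the button was pressed once to its stop; but all five pellets spilled onto the bench while I was tipping the scoop, so I put them in the trough with the gripper instead, and one block leans close to rim height at the trough's +y end.

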